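Load the sample changer and index it to the reader

TASK

The brown bottle lying on the rest is the next sample. Stand it upright on the bench and let go, then pick it up again and lower it, without dropping it, fully down into the empty pocket at the sample changer's yellow arrow. Let go, and then turn the changer one click clockwise (seen from above), so that the bottle stands in front of the white reader post, and leave the other things on the bench alone.

Things in the scene. Friction and masses are not known exactly. Their poses are not given: they have to be found in the camera images.
- bottle_mid (a point): Centre, half-way up, of the brown amber bottle with a black cap that is to be loaded: round, 50 mm in diameter, 140 mm tall, about 0.15 kg. Its straight body runs to about 100 mm above the foot, then narrows to the cap, which is 27 mm in diameter and covers the top 28 mm. The point's z axis runs from foot to cap; the foot is 70 mm along -z. It starts lying on the rest with the cap pointing roughly to the robot's right (-y).
- bottle_foot (a point): Middle of the underside of the same bottle; same axes as bottle_mid.
- rest: Fixed grey bottle rest on the bench: plate 66 (x) x 128 (y) x 8 mm with two steel rails along its y axis, 32 mm apart, whose tops are 18 mm high, and an end stop 31 mm high at its +y end behind the foot of the bottle. Origin under its middle, on the bench. The bottle lies along the rest's -y, its axis about 38 mm above the bench.
- changer: Fixed part of the sample changer: round grey plinth 248 mm in diameter, 24 mm high, origin at the centre of its underside on the bench. On its own -x side is a low foot (to 154 mm from the centre, 14 mm high) with a yellow arrow, which points at the loading station. The white reader post (40 x 60 mm, 130 mm high) stands 155 mm from the centre, 60 degrees further clockwise seen from above.
- load_pocket (a point): Centre of the floor of the empty pocket that starts at the yellow arrow; it turns with the rotor. Floor 34 mm above the bench; the pocket is a blue cup of 56 mm inner diameter and 56 mm deep with a flared mouth, its centre 88 mm from the rotor axis. There are six such cups; the two ahead of it (clockwise) already hold bottles of the same kind, which are fixed to the rotor, 174 mm high over the bench.
- load_mark (a point): Fixed point at the loading station (yellow arrow), 88 mm from the rotor axis, at pocket floor height.
- reader_mark (a point): Fixed point at the reading station in front of the reader post, 88 mm from the rotor axis, at pocket floor height.
- handle (a point): Middle of the black bar handle on top of the rotor's centre post, 165 mm above the bench on the vertical rotor axis. The bar is 66 mm long along the point's x axis, 14 mm thick along its y axis and 34 mm tall (148 to 182 mm above the bench), and turns with the rotor.
- rotor (a joint): Angle of the six-pocket rotor (rad), about 0 at the start, growing clockwise seen from above. Sprung clicks lie every 60 degrees (1.047 rad) and pull the rotor into the nearest one when it is let go; it takes about 0.2 N m to leave a click, and the rotor is then drawn on into the next one.
- wash_bottle: Bystander: grey wash bottle with red nozzle, 62 mm in diameter, 190 mm tall. Origin at its foot.
- square_jar: Bystander: white square reagent jar with blue cap, 65 x 64 x 145 mm. Origin at its foot.
- flask: Bystander: clear conical flask, 82 mm in diameter, 130 mm tall. Origin at its foot.
- beaker: Bystander: small clear beaker, 51 mm in diameter, 60 mm tall. Origin at its foot.
- pen: Bystander: black marker pen lying flat, 132 mm long along its y axis, 14 mm thick. Origin at its underside.

How it is judged:
By the outcome, as a careful person would: the job done as asked, in the order asked, and still so for the second after the job is handed in, with the robot touching nothing.
It also fails if it takes over 72 s, if anything falls off the work surface, if the arm or the gripper's body presses on something with over 40 N, if the wrist force passes 120 N, or if a joint passes its speed limit or range.

ROBOT

A 7-joint arm with a two-finger parallel gripper is mounted at the origin on a cart in front of the work surface, level with it; the furniture and walls round the work are solid. World frame = base frame: x ahead of the robot, y to its left, z up, the work surface at z = 0. Lengths are in m, angles in rad, forces in N, time in s.
With the tool pointing down it reaches from about 0.425 to 0.925 m from the base axis. Payload 6.8 kg.
Tool frame: the origin (TCP) lies at the very end of the fingers, on their centre line; the grasp point (between the pads) lies 19 mm behind it (r.grip_depth is the distance from the TCP to the grasp point, in m); z points along the fingers, y is the direction in which the jaws open and shut (so a half turn about z gives the same grasp; the last joint's range is limited). The gripper opens to 85 mm and grips with 20 to 120 N. Pads are 22 mm wide; open, the fingers measure 114 mm over their backs; the gripper's body (76 mm by 85 mm) begins 54 mm behind the grasp point. The pads swing forward as they close: fully open they stand 13 mm farther back than shut.
Start: joints at [1.012, 0.477, 0.022, 1.555, -0.011, 1.109, -0.083], TCP at [0.294, -0.608, 0.204] pointing down, gripper open.
Joint ranges: [-2.96, 2.96], [-0.34, 2.1], [-1.41, 1.46], [0.24, 2.44], [-1.37, 4.51], [0.17, 1.92], [-2.96, 2.96]. Speed limits (rad/s): [2.39, 2.39, 3.14, 3.14, 3.14, 3.14, 3.14].

INTERFACE

Orientations are given as a rotation vector (axis times angle).
In Python, from bench import status, eyes, workorder, spotter, r gives the robot as it stands.
- The arm moves only by the tool drive_tool, never from a script. Its argument "commands" is a list of rows, each an object of numbers: "rx", "ry", "rz": the turn, a rotation vector about the world's x, y, z normalised to -1 to 1, where 1 is 8 degrees; "tx", "ty", "tz": the shift along the world's x, y, z normalised to -1 to 1, where 1 is 20 mm; "grip": the closure, from -1 (fully open) to 1 (shut). A call has 1 to 10 rows; each row shifts and turns the commanded pose from where the row before left it; what a row does not reach is not made up. A row lasts 1/8 s, in which the tool goes at most 62.5 mm and 10.7 degrees, less where a joint would pass 70% of its speed; a pose out of reach is approached as far as the arm can. A call with a number of a shift or a turn outside -1 to 1 is refused whole. A call with a gripper value outside its range is refused whole. The fingers move at their own pace and stop on an object; "grip_force" is the grip in N (left out, the last holds). Time passes only in rows, so rows that do not move let the fingers close. It gives the time, the measured TCP pose, the force and the opening at its end, in the units of the state.
- status.get_obs(): the state, without advancing time (a new reading comes with each control period).
- eyes.grab_frame(name): name is "side" or "top"; returns a dict with "frame" (480x640x3 uint8, blue, green, red), "range_z" (480x640 float32, m along the optical axis (not along the pixel's ray), 0 where there is no reading), "fx", "fy", "cx", "cy" (pixels), "T" (4x4, takes a point from camera to world coordinates). Camera axes: x right, y down, z forward; pixel columns grow to the right and rows downward; lengths in m; the calibration is good to about 2 mm. A picture is of the moment at which its call begins.
- workorder.hand_in(): hands the job in, once; it reports no verdict.
Trained networks look in the newest picture that a camera, given by its name, has taken for a name from the list of things; names that differ only in an ending like _2 or _b are one class to them, and where a whole thing is asked for, a point or a joint stands for the part that bears it (a point fixed in the world has none). Each returns a list of dicts, best first, with "confidence" (0 to 1); they miss things now and then, are a little off and sometimes report something else, mostly with a low value. They report only what shows in the picture. A call takes as long as a camera call.
- spotter.boxes_of(camera, target): "position" ([column, row] as shares, 0 to 1, of the picture: columns of its width, rows of its height, amid what is visible of it).
- spotter.masks_of(camera, target): "mask" (480x640 bool, what is visible of it) and "position" ([column, row] as shares, 0 to 1, of the picture: columns of its width, rows of its height, amid what is visible of it).
The state is a dict: "clock": time; "joints": joint angles; "qvel": joint speeds; "tau": joint torques, N m; "tcp_pos": TCP position; "orientation": TCP orientation; "contact_force": force on the tool from outside, world axes, zero at the start; "moment": the same for the moment, N m; "grip_width": finger opening in m.
Only numpy, scipy, OpenCV 4.12 (cv2) and the standard library are available. Lean on these libraries where they do the work, as an engineer would, in place of code of your own. Each camera call takes 0.05 s, during which the arm holds its last target.

## Working session

There is one attempt and no reset: what is moved stays moved. The work goes in short steps, Python scripts to look and compute and a tool call to move; the robot and the scene stay as the last step left them, time stands still between calls to the robot, and variables do not carry over. Pictures are saved under pics/ and viewed, and the job is handed in when it is done.

Besides the shell and the picture viewer there is one more tool, called after "Call:" as name(argument=value, ...), one argument or row to a line, values as JSON. drive_tool: Moves the arm, as the interface text tells. Scaled input: -1 to 1 covers 20 mm each way for a shift and 8 degrees each way for a turn. Its arguments: {"type":"object","properties":{"commands":{"type":"array","items":{"type":"object","properties":{"rx":{"type":"number"},"ry":{"type":"number"},"rz":{"type":"number"},"tx":{"type":"number"},"ty":{"type":"number"},"tz":{"type":"number"},"grip":{"type":"number"}}}},"grip_force":{"type":"number"}},"required":["commands"]}

```bash
ls; mkdir -p pics; cat > h.py <<'E'
import numpy as np, cv2
from bench import status, eyes, workorder, spotter, r
from scipy.spatial.transform import Rotation as R
def cloud(f):
    d=f['range_z'];v,u=np.indices(d.shape)
    p=np.stack([(u-f['cx'])/f['fx']*d,(v-f['cy'])/f['fy']*d,d],-1)
    w=p@f['T'][:3,:3].T+f['T'][:3,3]
    w[d==0]=np.nan
    return w
def proj(f,P):
    q=np.linalg.inv(f['T'])@np.r_[P,1]
    return q[0]/q[2]*f['fx']+f['cx'],q[1]/q[2]*f['fy']+f['cy']
E
python3 - <<'E'
from h import *
o=status.get_obs();print(o)
for n in ('side','top'):
    f=eyes.grab_frame(n);cv2.imwrite(f'pics/{n}0.png',f['frame']);np.savez(f'/tmp/{n}0.npz',**f)
    print(n,f['T'].round(3),f['fx'],f['cx'],f['cy'])
    w=cloud(f)
    for t in ['bottle_mid','rest','changer','handle','load_pocket','wash_bottle','square_jar','flask','beaker','pen']:
        for m in spotter.masks_of(n,t)[:2]:
            p=w[m['mask']];p=p[~np.isnan(p[:,0])]
            if len(p): print(t,round(m['confidence'],2),(np.array(m['position'])*[640,480]).round(),len(p),np.percentile(p,[2,50,98],axis=0).round(3).tolist())
print(r.grip_depth)
E
```

```text
pics
{'clock': 0.0, 'joints': array([ 1.01190802,  0.47777223,  0.02230786,  1.55644361, -0.01148565,
        1.10929811, -0.08305808]), 'qvel': array([-1.38632384e-04, -1.36645391e-03, -1.27665602e-03,  6.87490904e-04,
       -6.83734057e-05, -1.57697215e-03,  1.54432128e-03]), 'tau': array([ 7.23485828e-04, -5.96452045e+01,  1.60844665e+00, -2.81197751e+01,
        1.24697608e-02,  9.49470385e-03, -1.69559803e-05]), 'tcp_pos': array([ 0.29380134, -0.60699825,  0.20274715]), 'orientation': array([-3.06042394e+00, -7.01883607e-01,  8.27465316e-04]), 'contact_force': array([-0.13987878,  0.400556  , -0.26469762]), 'moment': array([ 0.00981414, -0.03804801, -0.00664153]), 'grip_width': 0.08541146856955022}
side [[-0.908 -0.352  0.227  0.178]
 [-0.419  0.756 -0.504  0.909]
 [ 0.005 -0.552 -0.834  1.566]
 [ 0.     0.     0.     1.   ]] 603.6770891952916 318.3392618848448 244.1368041933442
bottle_mid 0.9 [372. 210.] 517 [[0.473, -0.273, 0.022], [0.497, -0.185, 0.054], [0.52, -0.141, 0.066]]
bottle_mid 0.25 [301. 317.] 6776 [[0.411, 0.105, 0.007], [0.537, 0.237, 0.058], [0.659, 0.343, 0.17
[... 1688 characters left out ...]
oad_pocket 0.56 [253. 241.] 5590 [[0.447, 0.107, 0.025], [0.551, 0.211, 0.038], [0.662, 0.316, 0.178]]
wash_bottle 0.86 [155. 222.] 653 [[0.578, 0.457, 0.002], [0.6, 0.474, 0.119], [0.636, 0.515, 0.187]]
square_jar 0.89 [164. 281.] 723 [[0.409, 0.428, 0.008], [0.441, 0.451, 0.112], [0.479, 0.493, 0.149]]
square_jar 0.53 [401. 258.] 753 [[0.474, -0.278, 0.035], [0.501, -0.206, 0.056], [0.525, -0.148, 0.067]]
flask 0.6 [273. 171.] 561 [[0.734, 0.13, 0.006], [0.756, 0.162, 0.049], [0.803, 0.197, 0.128]]
beaker 0.7 [460. 303.] 307 [[0.34, -0.394, 0.012], [0.362, -0.376, 0.022], [0.385, -0.346, 0.06]]
pen 0.68 [206. 309.] 189 [[0.316, 0.307, 0.0], [0.357, 0.35, 0.009], [0.4, 0.397, 0.017]]
0.0187
```

```bash
python3 - <<'E'
from h import *
a=np.load('/tmp/top0.npz')['frame'][130:370,110:510];b=np.load('/tmp/side0.npz')['frame'][150:450,180:480]
cv2.imwrite('pics/t0.png',cv2.resize(a,None,fx=2,fy=2,interpolation=2));cv2.imwrite('pics/s0.png',cv2.resize(b,None,fx=2,fy=2,interpolation=2))
E
```

```text
(no output)
```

View pics/t0.png

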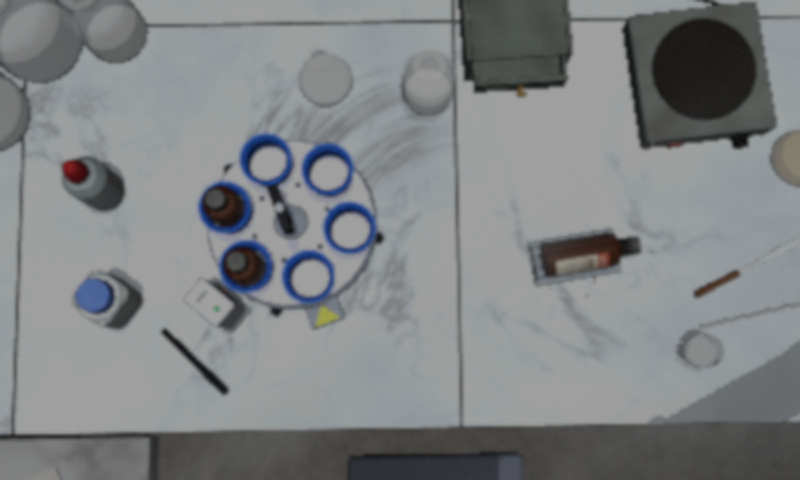

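View pics/s0.png

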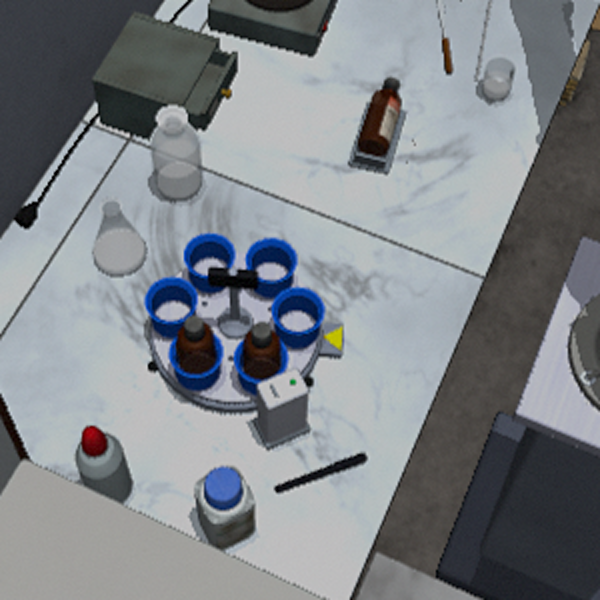

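```bash
cat > m.py <<'E'
from h import *
from scipy.optimize import least_squares
def blue_cups(f):
    w=cloud(f);hsv=cv2.cvtColor(f['frame'],cv2.COLOR_BGR2HSV)
    m=(hsv[...,0]>100)&(hsv[...,0]<130)&(hsv[...,1]>120)&(w[...,2]>0.084)&(w[...,2]<0.1)&(np.hypot(w[...,0]-.55,w[...,1]-.212)<.15)
    return w[m]
def fit_rotor(P):
    # params cx,cy,phase ; rim annulus: mean radius rm
    def res(p,full=False):
        k=p[2]+np.arange(6)*np.pi/3
        c=np.stack([p[0]+.088*np.cos(k),p[1]+.088*np.sin(k)],1)
        d=np.linalg.norm(P[:,None,:2]-c[None],axis=2).min(1)-p[3]
        return d
    best=min((least_squares(res,[.55,.212,a,.031],loss='soft_l1',f_scale=.003) for a in np.radians([-30,-10,10,25])),key=lambda s:s.cost)
    return best.x,np.abs(best.fun).mean()
E
python3 - <<'E'
from m import *
for n in ('side','top'):
    f=dict(np.load(f'/tmp/{n}0.npz'));w=cloud(f)
    P=blue_cups(f);x,e=fit_rotor(P);print(n,len(P),P[:,2].mean().round(4),x.round(4),np.degrees(x[2]).round(1)%60,e.round(4))
    hsv=cv2.cvtColor(f['frame'],cv2.COLOR_BGR2HSV)
    y=(hsv[...,0]>22)&(hsv[...,0]<35)&(hsv[...,1]>150)&(hsv[...,2]>120)&(np.hypot(w[...,0]-.55,w[...,1]-.212)<.2)
    q=w[y].mean(0);print('arrow',y.sum(),q.round(3),np.degrees(np.arctan2(q[1]-x[1],q[0]-x[0])).round(1),np.hypot(*(q[:2]-x[:2])).round(3))
    h=w[(w[...,2]>.14)&(np.hypot(w[...,0]-x[0],w[...,1]-x[1])<.045)];h=h[h[:,2]>.16]
    u,s,v=np.linalg.svd((h-h.mean(0))[:,:2]);print('handle',h.mean(0).round(3),len(h),np.degrees(np.arctan2(v[0,1],v[0,0])).round(1))
    B=w[(w[...,2]>.03)&(w[...,0]>.44)&(w[...,0]<.56)&(w[...,1]<-.1)&(w[...,1]>-.32)]
    for a in np.arange(-.3,-.12,.015):
        s=B[(B[:,1]>=a)&(B[:,1]<a+.015)]
        if len(s): print(round(a,3),len(s),s.max(0).round(3),s.min(0)[[0]].round(3),s.mean(0).round(3))
    # axis fit: cylinder r=.025, horizontal at body
    b=B[(B[:,1]<-.155)&(B[:,1]>-.225)]
    g=lambda p:np.hypot((b[:,0]-p[0]-p[1]*(b[:,1]+.2))*np.cos(p[1]),b[:,2]-p[2])-.025
    s=least_squares(g,[.5,0,.038],loss='soft_l1',f_scale=.002);print('axis x at y=-.2, slope, z',s.x.round(4),np.abs(s.fun).mean())
E
```

```text
side 663 0.0879 [ 0.5537  0.2171 -0.7039  0.0335] 19.700000000000003 0.0021
arrow 55 [0.42  0.168 0.013] -159.8 0.143
handle [0.552 0.219 0.176] 197 -160.1
-0.285 23 [ 0.523 -0.271  0.053] [0.499] [ 0.511 -0.276  0.044]
-0.27 23 [ 0.524 -0.255  0.057] [0.498] [ 0.511 -0.263  0.047]
-0.255 29 [ 0.529 -0.24   0.061] [0.484] [ 0.505 -0.246  0.052]
-0.24 53 [ 0.529 -0.225  0.065] [0.482] [ 0.503 -0.233  0.054]
-0.225 62 [ 0.527 -0.21   0.069] [0.479] [ 0.501 -0.217  0.056]
-0.21 59 [ 0.526 -0.195  0.071] [0.476] [ 0.5   -0.202  0.056]
-0.195 67 [ 0.522 -0.18   0.067] [0.473] [ 0.496 -0.187  0.055]
-0.18 57 [ 0.522 -0.165  0.065] [0.472] [ 0.495 -0.172  0.055]
-0.165 71 [ 0.519 -0.15   0.067] [0.469] [ 0.493 -0.157  0.054]
-0.15 90 [ 0.517 -0.136  0.071] [0.47] [ 0.494 -0.145  0.047]
-0.135 10 [ 0.513 -0.125  0.036] [0.473] [ 0.495 -0.131  0.033]
axis x at y=-.2, slope, z [ 0.5008 -0.1387  0.0363] 0.002430115650475689
top 617 0.0883 [0.5532 0.2126 0.3434 0.0329] 19.7 0.0016
arrow 0 [nan nan nan] nan nan
handle [0.553 0.212 0.179] 144 -160.3
-0.3 4 [ 0.519 -0.285  0.046] [0.502] [ 0.508 -0
[... 154 characters left out ...]
32 -0.24   0.068] [0.483] [ 0.505 -0.247  0.055]
-0.24 94 [ 0.529 -0.225  0.068] [0.48] [ 0.503 -0.232  0.056]
-0.225 94 [ 0.528 -0.21   0.068] [0.477] [ 0.501 -0.217  0.056]
-0.21 92 [ 0.526 -0.195  0.071] [0.475] [ 0.499 -0.203  0.056]
-0.195 100 [ 0.524 -0.18   0.067] [0.473] [ 0.497 -0.187  0.056]
-0.18 91 [ 0.521 -0.165  0.066] [0.471] [ 0.495 -0.172  0.056]
-0.165 100 [ 0.518 -0.15   0.068] [0.469] [ 0.492 -0.157  0.055]
-0.15 34 [ 0.515 -0.135  0.066] [0.471] [ 0.498 -0.144  0.043]
-0.135 1 [ 0.514 -0.133  0.03 ] [0.514] [ 0.514 -0.133  0.03 ]
axis x at y=-.2, slope, z [ 0.5002 -0.1478  0.0368] 0.002240080309430496<stdin>:7: RuntimeWarning: Mean of empty slice.
  ret = um.true_divide(
```

```bash
cat >> h.py <<'E'
def cur():
    o=status.get_obs();return o['tcp_pos'],R.from_rotvec(o['orientation'])
def rel(p,Rt,say=True):
    p0,R0=cur();w=(Rt*R0.inv()).as_rotvec()
    d=(np.array(p)-p0)/.02; a=np.degrees(w)/8
    print('shift units',d.round(2),'turn units',a.round(2),'min rows',np.ceil(max(np.abs(d).max(),np.abs(a).max())))
    return d,a
def Rzy(z,y):
    z=np.array(z)/np.linalg.norm(z);y=np.array(y)-np.dot(y,z)*z;y/=np.linalg.norm(y)
    return R.from_matrix(np.stack([np.cross(y,z),y,z],1))
c=np.array([.1415,-.99,0]);c/=np.linalg.norm(c);n=np.array([-c[1],c[0],0])
def lean(deg): 
    a=np.radians(deg);return Rzy([0-np.sin(a)*c[0],-np.sin(a)*c[1],-np.cos(a)],n)
E
python3 - <<'E'
from h import *
L=lean(30);t=L.as_matrix()[:,2];g=np.array([.5018,-.211,.040])
print(t)
print((g+.019*t).round(4),(g-.081*t).round(4))
rel(g-.081*t,L)
E
```

```text
[-0.07074568  0.49496975 -0.8660254 ]
[ 0.5005 -0.2016  0.0235] [ 0.5075 -0.2511  0.1101]
shift units [10.67 17.82 -4.68] turn units [ 3.54 -1.88  8.82] min rows 18.0
```

Call:
drive_tool(
  commands=[
    {"tx":0.53,"ty":0.89,"tz":-0.23,"rx":0.177,"ry":-0.094,"rz":0.441,"grip":-1},
    {"tx":0.53,"ty":0.89,"tz":-0.23,"rx":0.177,"ry":-0.094,"rz":0.441,"grip":-1},
    {"tx":0.53,"ty":0.89,"tz":-0.23,"rx":0.177,"ry":-0.094,"rz":0.441,"grip":-1},
    {"tx":0.53,"ty":0.89,"tz":-0.23,"rx":0.177,"ry":-0.094,"rz":0.441,"grip":-1},
    {"tx":0.53,"ty":0.89,"tz":-0.23,"rx":0.177,"ry":-0.094,"rz":0.441,"grip":-1},
    {"tx":0.53,"ty":0.89,"tz":-0.23,"rx":0.177,"ry":-0.094,"rz":0.441,"grip":-1},
    {"tx":0.53,"ty":0.89,"tz":-0.23,"rx":0.177,"ry":-0.094,"rz":0.441,"grip":-1},
    {"tx":0.53,"ty":0.89,"tz":-0.23,"rx":0.177,"ry":-0.094,"rz":0.441,"grip":-1},
    {"tx":0.53,"ty":0.89,"tz":-0.23,"rx":0.177,"ry":-0.094,"rz":0.441,"grip":-1},
    {"tx":0.53,"ty":0.89,"tz":-0.23,"rx":0.177,"ry":-0.094,"rz":0.441,"grip":-1},
  ],
  grip_force=50,
)

```text
clock: 2.35
tcp_pos: [0.4004, -0.4292, 0.1576]
orientation: [-2.511, -1.492, -0.266]
contact_force: [0.1, 0.1, 1.5]
grip_width: 0.0853
```

```bash
python3 - <<'E'
from h import *
L=lean(30);t=L.as_matrix()[:,2];g=np.array([.5018,-.211,.040])
rel(g-.081*t,L);print(status.get_obs()['joints'].round(2))
E
```

```text
shift units [ 5.36  8.9  -2.37] turn units [ 1.76 -0.94  4.4 ] min rows 9.0
[ 1.01  0.5  -0.23  1.66 -0.13  1.15  0.36]
```

Tracks well. Second half, ending with settle.

Call:
drive_tool(
  commands=[
    {"tx":0.6,"ty":0.99,"tz":-0.26,"rx":0.2,"ry":-0.1,"rz":0.49},
    {"tx":0.6,"ty":0.99,"tz":-0.26,"rx":0.2,"ry":-0.1,"rz":0.49},
    {"tx":0.6,"ty":0.99,"tz":-0.26,"rx":0.2,"ry":-0.1,"rz":0.49},
    {"tx":0.6,"ty":0.99,"tz":-0.26,"rx":0.2,"ry":-0.1,"rz":0.49},
    {"tx":0.6,"ty":0.99,"tz":-0.26,"rx":0.2,"ry":-0.1,"rz":0.49},
    {"tx":0.6,"ty":0.99,"tz":-0.26,"rx":0.2,"ry":-0.1,"rz":0.49},
    {"tx":0.6,"ty":0.99,"tz":-0.26,"rx":0.2,"ry":-0.1,"rz":0.49},
    {"tx":0.6,"ty":0.99,"tz":-0.26,"rx":0.2,"ry":-0.1,"rz":0.49},
    {"tx":0.56,"ty":0.98,"tz":-0.29,"rx":0.16,"ry":-0.14,"rz":0.48},
    {},
  ],
)

```text
validation failed for argument at $.co...
```

```bash
python3 - <<'E'
from h import *
L=lean(30);t=L.as_matrix()[:,2];g=np.array([.5018,-.211,.040])
rel(g-.081*t,L);rel(g+.019*t,L);print(status.get_obs()['joints'].round(2))
f=eyes.grab_frame('top');a=f['frame'][200:330,310:480];cv2.imwrite('pics/t1.png',cv2.resize(a,None,fx=4,fy=4,interpolation=2))
f=eyes.grab_frame('side');a=f['frame'][130:270,300:470];cv2.imwrite('pics/s1.png',cv2.resize(a,None,fx=4,fy=4,interpolation=2))
E
```

```text
shift units [ 5.36  8.9  -2.37] turn units [ 1.76 -0.94  4.4 ] min rows 9.0
shift units [ 5.   11.38 -6.7 ] turn units [ 1.76 -0.94  4.4 ] min rows 12.0
[ 1.01  0.5  -0.23  1.66 -0.13  1.15  0.36]
```

View pics/t1.png

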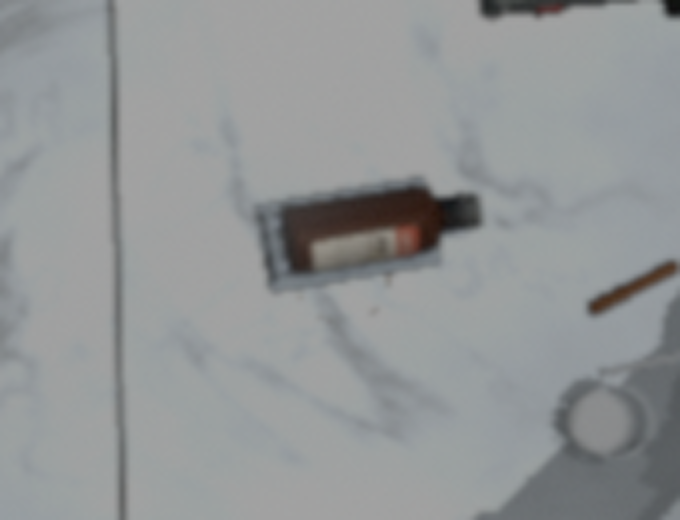

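View pics/s1.png

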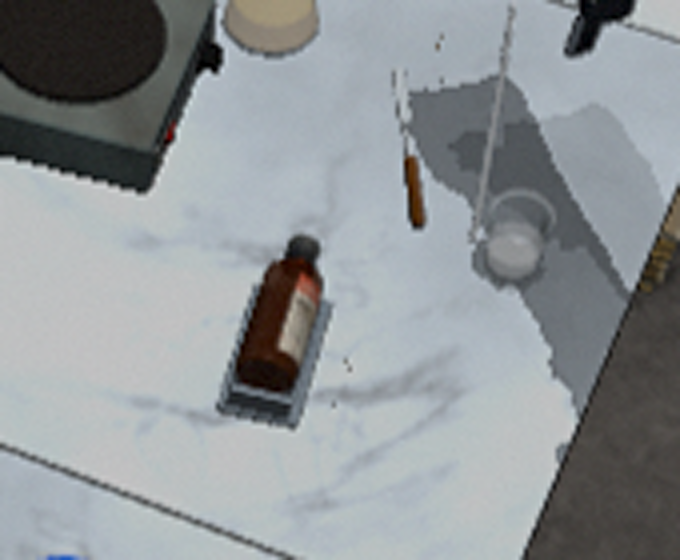

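Call:
drive_tool(
  commands=[
    {"tx":0.6,"ty":0.99,"tz":-0.26,"rx":0.2,"ry":-0.1,"rz":0.49},
    {"tx":0.6,"ty":0.99,"tz":-0.26,"rx":0.2,"ry":-0.1,"rz":0.49},
    {"tx":0.6,"ty":0.99,"tz":-0.26,"rx":0.2,"ry":-0.1,"rz":0.49},
    {"tx":0.6,"ty":0.99,"tz":-0.26,"rx":0.2,"ry":-0.1,"rz":0.49},
    {"tx":0.6,"ty":0.99,"tz":-0.26,"rx":0.2,"ry":-0.1,"rz":0.49},
    {"tx":0.6,"ty":0.99,"tz":-0.26,"rx":0.2,"ry":-0.1,"rz":0.49},
    {"tx":0.6,"ty":0.99,"tz":-0.26,"rx":0.2,"ry":-0.1,"rz":0.49},
    {"tx":0.6,"ty":0.99,"tz":-0.26,"rx":0.2,"ry":-0.1,"rz":0.49},
    {"tx":0.56,"ty":0.98,"tz":-0.29,"rx":0.16,"ry":-0.14,"rz":0.48},
    {"tx":0},
  ],
)

```text
validation failed for argument at $.co...
```

```bash
python3 - <<'E'
from h import *
L=lean(30);t=L.as_matrix()[:,2];g=np.array([.5018,-.211,.040])
rel(g-.081*t,L);rel(g+.019*t,L);print(status.get_obs()['joints'].round(2))
f=eyes.grab_frame('top');a=f['frame'][200:330,310:480];cv2.imwrite('pics/t2.png',cv2.resize(a,None,fx=4,fy=4,interpolation=2))
f=eyes.grab_frame('side');a=f['frame'][130:270,300:470];cv2.imwrite('pics/s2.png',cv2.resize(a,None,fx=4,fy=4,interpolation=2))
E
```

```text
shift units [ 5.31  8.83 -2.35] turn units [ 1.75 -0.94  4.38] min rows 9.0
shift units [ 4.96 11.3  -6.68] turn units [ 1.75 -0.94  4.38] min rows 12.0
[ 1.01  0.5  -0.23  1.66 -0.13  1.15  0.36]
```

View pics/t2.png

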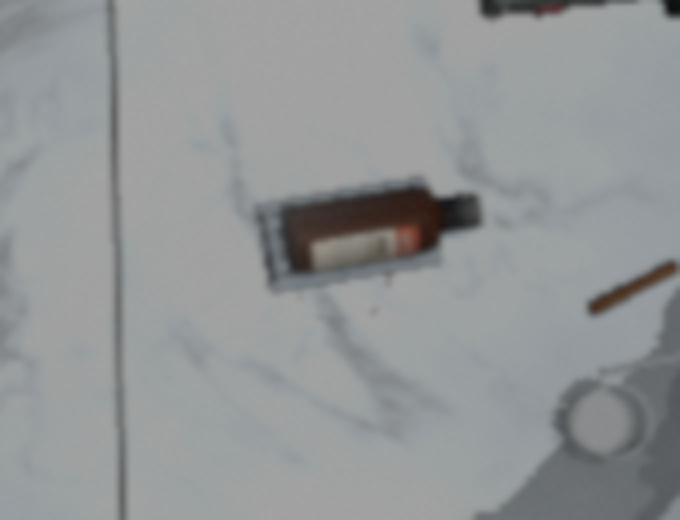

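View pics/s2.png

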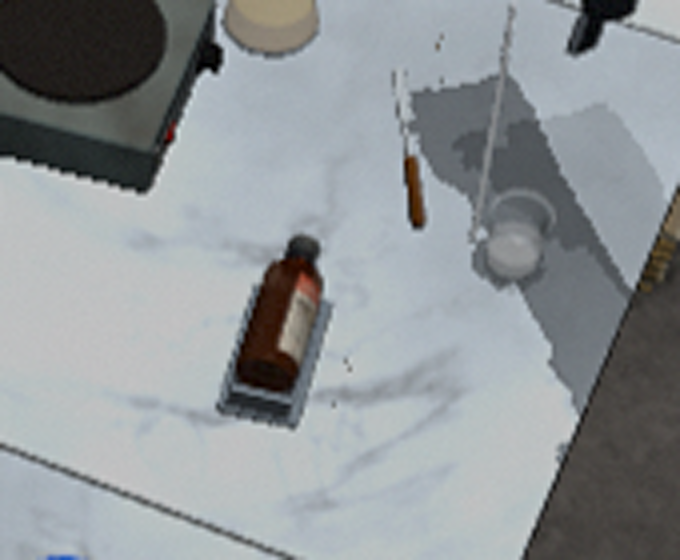

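Call:
drive_tool(
  commands=[
    {"tx":0.6,"ty":0.99,"tz":-0.26,"rx":0.2,"ry":-0.1,"rz":0.49,"grip":-1},
    {"tx":0.6,"ty":0.99,"tz":-0.26,"rx":0.2,"ry":-0.1,"rz":0.49,"grip":-1},
    {"tx":0.6,"ty":0.99,"tz":-0.26,"rx":0.2,"ry":-0.1,"rz":0.49,"grip":-1},
    {"tx":0.6,"ty":0.99,"tz":-0.26,"rx":0.2,"ry":-0.1,"rz":0.49,"grip":-1},
    {"tx":0.6,"ty":0.99,"tz":-0.26,"rx":0.2,"ry":-0.1,"rz":0.49,"grip":-1},
    {"tx":0.6,"ty":0.99,"tz":-0.26,"rx":0.2,"ry":-0.1,"rz":0.49,"grip":-1},
    {"tx":0.6,"ty":0.99,"tz":-0.26,"rx":0.2,"ry":-0.1,"rz":0.49,"grip":-1},
    {"tx":0.6,"ty":0.99,"tz":-0.26,"rx":0.2,"ry":-0.1,"rz":0.49,"grip":-1},
    {"tx":0.56,"ty":0.98,"tz":-0.29,"rx":0.16,"ry":-0.14,"rz":0.48,"grip":-1},
    {"tx":0,"ty":0,"tz":0,"rx":0,"ry":0,"rz":0,"grip":-1},
  ],
  grip_force=50,
)

```text
clock: 3.8
tcp_pos: [0.5082, -0.2488, 0.1098]
orientation: [-1.769, -2.048, -0.473]
contact_force: [0.0, 0.6, 0.1]
grip_width: 0.0855
```

```bash
python3 - <<'E'
from h import *
L=lean(30);t=L.as_matrix()[:,2];g=np.array([.5018,-.211,.040])
rel(g-.081*t,L);rel(g+.019*t,L);print(status.get_obs()['joints'].round(2))
f=eyes.grab_frame('top');a=f['frame'][200:330,310:480];cv2.imwrite('pics/t3.png',cv2.resize(a,None,fx=4,fy=4,interpolation=2))
f=eyes.grab_frame('side');a=f['frame'][130:270,300:470];cv2.imwrite('pics/s3.png',cv2.resize(a,None,fx=4,fy=4,interpolation=2))
E
```

```text
shift units [-0.03 -0.12  0.02] turn units [ 0.   -0.01 -0.03] min rows 1.0
shift units [-0.39  2.36 -4.31] turn units [ 0.   -0.01 -0.03] min rows 5.0
[ 0.89  0.68 -0.46  1.62 -0.15  1.22  0.7 ]
```

View pics/t3.png

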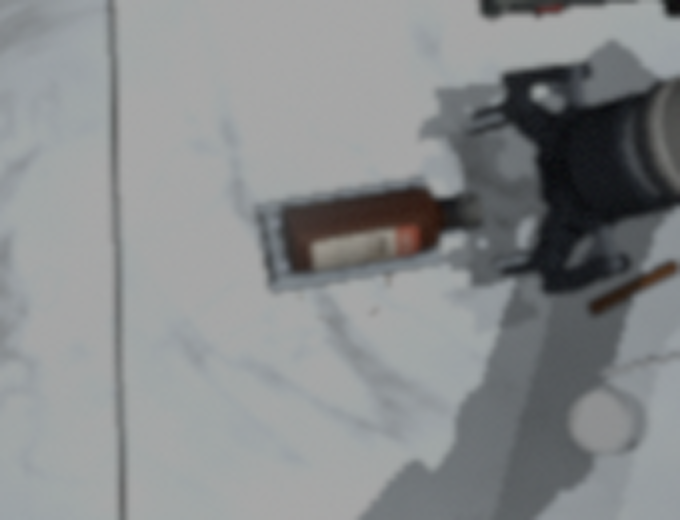

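View pics/s3.png

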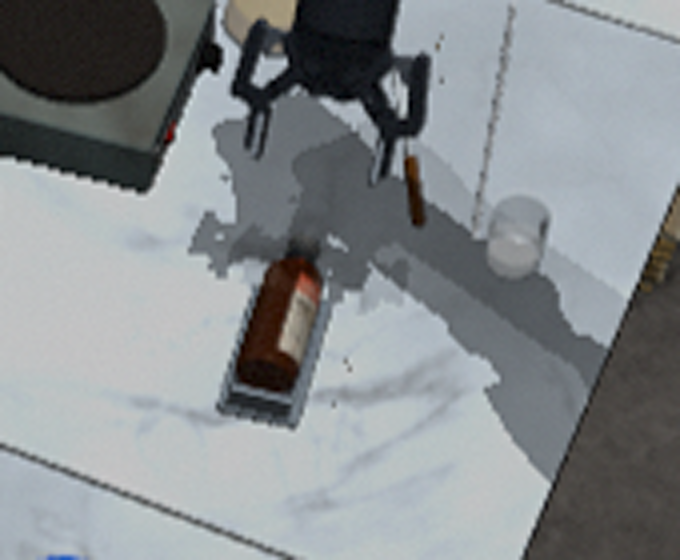

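Call:
drive_tool(
  commands=[
    {"tx":-0.07,"ty":0.39,"tz":-0.72,"rx":0,"ry":0,"rz":0,"grip":-1},
    {"tx":-0.07,"ty":0.39,"tz":-0.72,"rx":0,"ry":0,"rz":0,"grip":-1},
    {"tx":-0.07,"ty":0.39,"tz":-0.72,"rx":0,"ry":0,"rz":0,"grip":-1},
    {"tx":-0.06,"ty":0.39,"tz":-0.72,"rx":0,"ry":0,"rz":0,"grip":-1},
    {"tx":-0.06,"ty":0.39,"tz":-0.72,"rx":0,"ry":0,"rz":0,"grip":-1},
    {"tx":-0.06,"ty":0.39,"tz":-0.71,"rx":0,"ry":0,"rz":0,"grip":-1},
    {"tx":0,"ty":0,"tz":0,"rx":0,"ry":0,"rz":0,"grip":-1},
  ],
)

```text
clock: 4.78
tcp_pos: [0.4986, -0.2034, 0.023]
orientation: [-1.773, -2.044, -0.471]
contact_force: [-0.9, -0.2, 0.2]
grip_width: 0.0854
```

```bash
python3 - <<'E'
from h import *
L=lean(30);t=L.as_matrix()[:,2];g=np.array([.5018,-.211,.040])
rel(g+.019*t,L)
f=eyes.grab_frame('top');a=f['frame'][200:330,310:480];cv2.imwrite('pics/t4.png',cv2.resize(a,None,fx=4,fy=4,interpolation=2))
f=eyes.grab_frame('side');a=f['frame'][130:270,300:470];cv2.imwrite('pics/s4.png',cv2.resize(a,None,fx=4,fy=4,interpolation=2))
E
```

```text
shift units [0.09 0.09 0.03] turn units [ 0.01 -0.02 -0.01] min rows 1.0
```

View pics/t4.png

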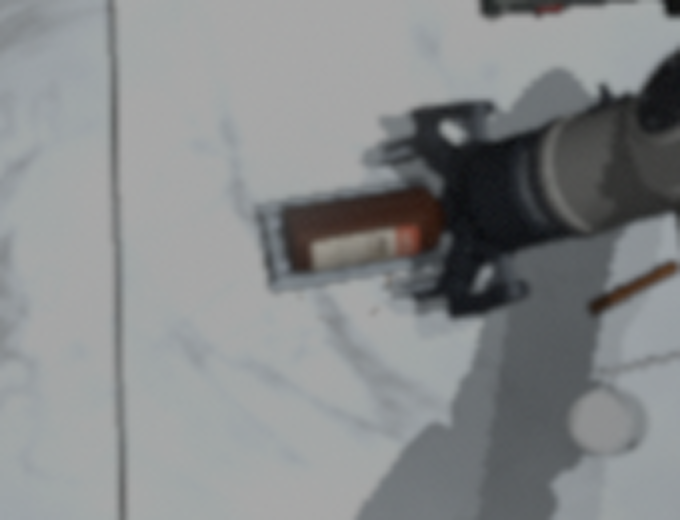

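View pics/s4.png

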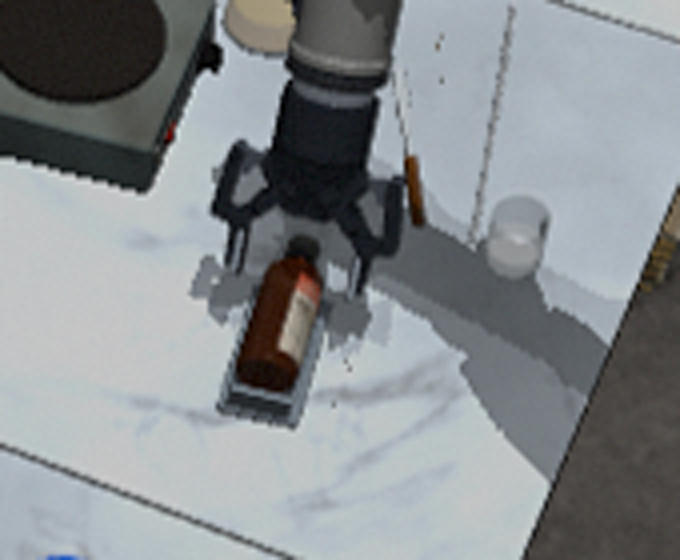

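Call:
drive_tool(
  commands=[
    {"tx":0.08,"ty":0.09,"tz":0.03,"rx":0,"ry":0,"rz":0,"grip":-0.4},
    {"tx":0,"ty":0,"tz":0,"rx":0,"ry":0,"rz":0,"grip":0},
    {"tx":0,"ty":0,"tz":0,"rx":0,"ry":0,"rz":0,"grip":1},
    {"tx":0,"ty":0,"tz":0,"rx":0,"ry":0,"rz":0,"grip":1},
    {"tx":0,"ty":0,"tz":0,"rx":0,"ry":0,"rz":0,"grip":1},
    {"tx":0,"ty":0,"tz":0,"rx":0,"ry":0,"rz":0,"grip":1},
  ],
  grip_force=50,
)

```text
clock: 5.62
tcp_pos: [0.5016, -0.2035, 0.0254]
orientation: [-1.776, -2.046, -0.472]
contact_force: [-0.8, -1.3, 5.2]
grip_width: 0.0397
```

```bash
python3 - <<'E'
from h import *
print(status.get_obs()['grip_width'])
f=eyes.grab_frame('top');a=f['frame'][200:330,310:480];cv2.imwrite('pics/t5.png',cv2.resize(a,None,fx=4,fy=4,interpolation=2))
f=eyes.grab_frame('side');a=f['frame'][130:270,300:470];cv2.imwrite('pics/s5.png',cv2.resize(a,None,fx=4,fy=4,interpolation=2))
E
```

```text
0.03965718840470275
```

View pics/t5.png

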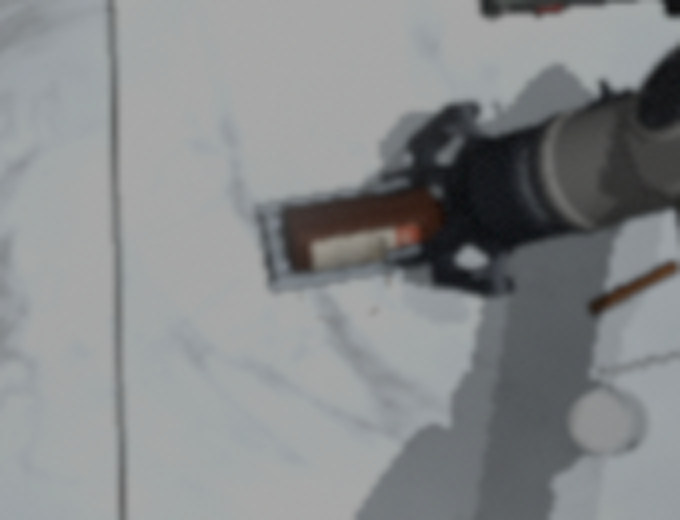

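View pics/s5.png

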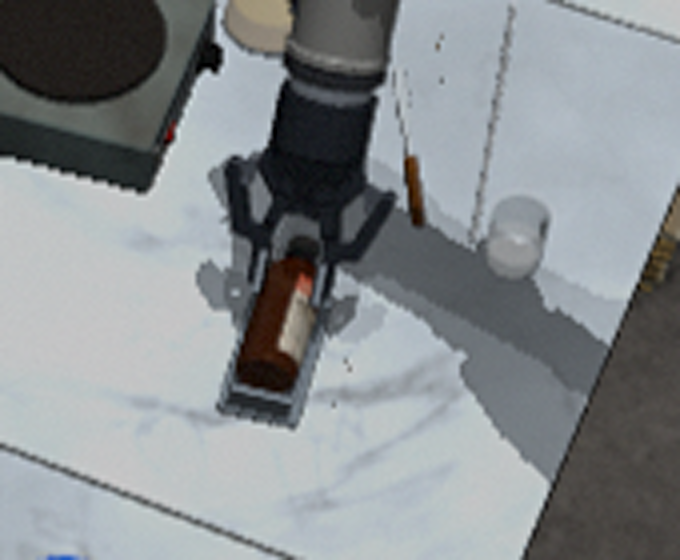

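Call:
drive_tool(
  commands=[
    {"tx":0,"ty":0,"tz":0,"rx":0,"ry":0,"rz":0,"grip":-1},
    {"tx":0,"ty":0,"tz":0,"rx":0,"ry":0,"rz":0,"grip":-1},
    {"tx":0,"ty":0,"tz":0,"rx":0,"ry":0,"rz":0,"grip":-1},
    {"tx":0,"ty":0,"tz":0,"rx":0,"ry":0,"rz":0,"grip":-1},
  ],
)

```text
clock: 6.22
tcp_pos: [0.501, -0.2029, 0.0246]
orientation: [-1.775, -2.045, -0.471]
contact_force: [-0.1, 0.2, 0.3]
grip_width: 0.0853
```

```bash
python3 - <<'E'
from h import *
L=lean(20);t=L.as_matrix()[:,2];g=np.array([.5018,-.211,.038])
rel(g+.027*t,L)
f=eyes.grab_frame('top');w=cloud(f)
B=w[(w[...,2]>.03)&(w[...,0]>.44)&(w[...,0]<.56)&(w[...,1]<-.1)&(w[...,1]>-.32)]
b=B[(B[:,1]<-.155)&(B[:,1]>-.19)]
fn=lambda p:np.hypot((b[:,0]-p[0]-p[1]*(b[:,1]+.2))*np.cos(p[1]),b[:,2]-p[2])-.025
from scipy.optimize import least_squares
s=least_squares(fn,[.5,0,.038],loss='soft_l1',f_scale=.002);print(s.x,B[:,1].max())
E
```

```text
shift units [-0.03  0.05 -0.6 ] turn units [-1.22 -0.19  0.  ] min rows 2.0
[ 0.49872381 -0.09681547  0.03764021] -0.13292665680134452
```

Call:
drive_tool(
  commands=[
    {"tx":-0.01,"ty":0.02,"tz":-0.2,"rx":-0.41,"ry":-0.06,"rz":0,"grip":-1},
    {"tx":-0.01,"ty":0.02,"tz":-0.2,"rx":-0.41,"ry":-0.06,"rz":0,"grip":-1},
    {"tx":-0.01,"ty":0.01,"tz":-0.2,"rx":-0.4,"ry":-0.06,"rz":0,"grip":-1},
    {"tx":0,"ty":0,"tz":0,"rx":0,"ry":0,"rz":0,"grip":-0.4},
    {"tx":0,"ty":0,"tz":0,"rx":0,"ry":0,"rz":0,"grip":1},
    {"tx":0,"ty":0,"tz":0,"rx":0,"ry":0,"rz":0,"grip":1},
    {"tx":0,"ty":0,"tz":0,"rx":0,"ry":0,"rz":0,"grip":1},
    {"tx":0,"ty":0,"tz":0,"rx":0,"ry":0,"rz":0,"grip":1},
  ],
  grip_force=50,
)

```text
clock: 7.28
tcp_pos: [0.5015, -0.2027, 0.0134]
orientation: [-1.876, -2.159, -0.332]
contact_force: [0.2, 0.3, 4.9]
grip_width: 0.0458
```

Call:
drive_tool(
  commands=[
    {"tx":0,"ty":0,"tz":0.3,"rx":0,"ry":0,"rz":0,"grip":1},
    {"tx":0,"ty":0,"tz":0.4,"rx":0,"ry":0,"rz":0,"grip":1},
    {"tx":0,"ty":0,"tz":0.4,"rx":0,"ry":0,"rz":0,"grip":1},
    {"tx":0,"ty":0,"tz":0.4,"rx":0,"ry":0,"rz":0,"grip":1},
    {"tx":0,"ty":0,"tz":0,"rx":0,"ry":0,"rz":0,"grip":1},
  ],
)

```text
clock: 7.9
tcp_pos: [0.501, -0.2022, 0.0435]
orientation: [-1.875, -2.161, -0.33]
contact_force: [-0.6, -0.7, -1.1]
grip_width: 0.0458
```

```bash
python3 - <<'E'
from h import *
o=status.get_obs();print(o['moment'],o['contact_force'])
f=eyes.grab_frame('top');a=f['frame'][200:330,310:480];cv2.imwrite('pics/t6.png',cv2.resize(a,None,fx=4,fy=4,interpolation=2))
f=eyes.grab_frame('side');a=f['frame'][130:270,300:470];cv2.imwrite('pics/s6.png',cv2.resize(a,None,fx=4,fy=4,interpolation=2))
w=cloud(f)
E
```

```text
[-0.43037731 -0.04777367  0.02615796] [-0.56950745 -0.70289348 -1.12749062]
```

View pics/s6.png

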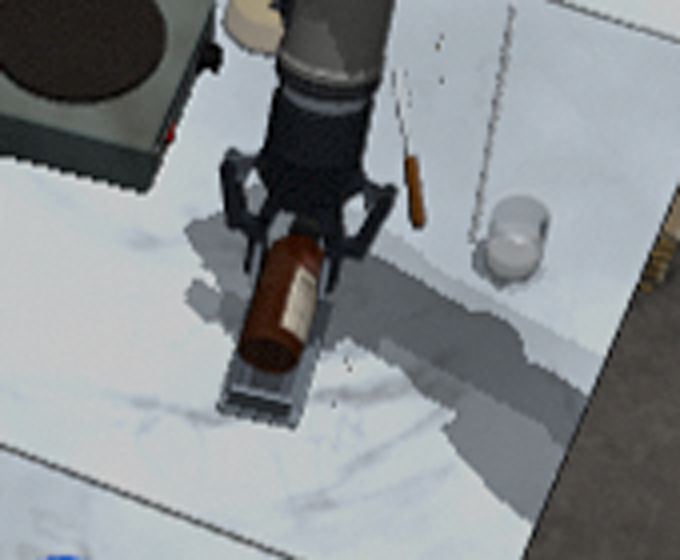

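View pics/t6.png

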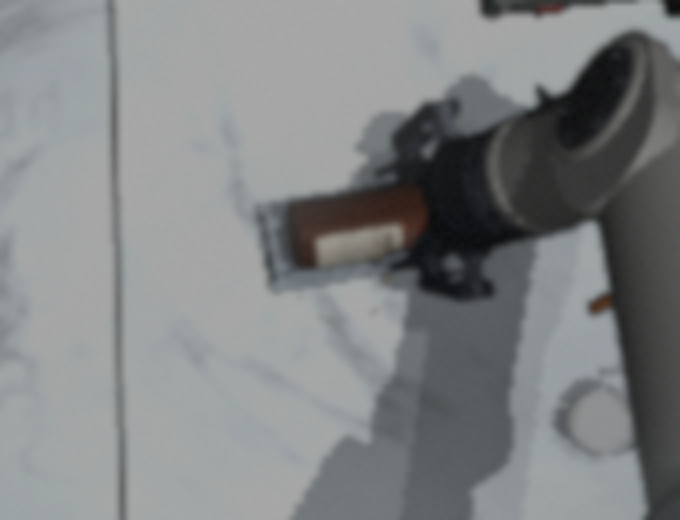

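```bash
cat >> m.py <<'E'
def brown(f,lo,hi):
    w=cloud(f);hsv=cv2.cvtColor(f['frame'],cv2.COLOR_BGR2HSV)
    m=((hsv[...,0]<14)|(hsv[...,0]>172))&(hsv[...,1]>110)&(hsv[...,2]>25)
    m=cv2.erode(m.astype(np.uint8),np.ones((3,3)))>0
    P=w[m];return P[((P>lo)&(P<hi)).all(1)]
def cyl(P,p0,d0,cam):
    # axis fit r=.025; d0 unit guess
    d0=np.array(d0)/np.linalg.norm(d0)
    b1=np.cross(d0,[.3,.5,.8]);b1/=np.linalg.norm(b1);b2=np.cross(d0,b1)
    def ax(x):
        d=d0+x[2]*b1+x[3]*b2;d/=np.linalg.norm(d);return np.array(p0)+x[0]*b1+x[1]*b2,d
    def g(x):
        q,d=ax(x);v=P-q;return np.linalg.norm(v-np.outer(v@d,d),axis=1)-.025
    s=least_squares(g,[0,0,0,0],loss='soft_l1',f_scale=.002);q,d=ax(s.x)
    l=(P-q)@d
    return q,d,l,np.abs(s.fun).mean()
E
python3 - <<'E'
from m import *
for n in('side','top'):
    f=eyes.grab_frame(n)
    P=brown(f,[.44,-.32,.03],[.56,-.11,.15])
    q,d,l,e=cyl(P,[.5018,-.211,.068],c,f['T'][:3,3])
    print(n,len(P),q.round(4),d.round(3),'elev deg',np.degrees(np.arcsin(d[2])).round(1),(q+l.min()*d).round(3),(q+l.max()*d).round(3),e.round(4))
E
```

```text
side 153 [ 0.5    -0.2113  0.0651] [ 0.099 -0.995 -0.005] elev deg -0.3 [ 0.493 -0.144  0.065] [ 0.504 -0.246  0.065] 0.0025
top 47 [ 0.4874 -0.2131  0.0771] [ 0.686 -0.388 -0.615] elev deg -38.0 [ 0.488 -0.213  0.076] [ 0.505 -0.223  0.061] 0.0018
```

```bash
cat >> h.py <<'E'
R1=R.from_euler('z',70,degrees=True)*lean(20)
ax=np.array([np.sin(np.radians(-12)),-np.cos(np.radians(-12)),0])
R2=R.from_rotvec(ax*np.pi/2)*R1
E
python3 - <<'E'
from h import *
print(R1.as_matrix().round(2),R2.as_matrix().round(2))
rel([.57,-.15,.17],R1)
E
```

```text
[[-0.92  0.21 -0.33]
 [ 0.19  0.98  0.07]
 [ 0.34 -0.   -0.94]] [[-0.34  0.21  0.92]
 [ 0.07  0.98 -0.2 ]
 [-0.94 -0.   -0.34]]
shift units [3.49 2.59 6.38] turn units [ 0.01 -0.01  8.75] min rows 9.0
```

Call:
drive_tool(
  commands=[
    {"tx":0,"ty":0,"tz":0.8,"rx":0,"ry":0,"rz":0.2,"grip":1},
    {"tx":0.2,"ty":0.2,"tz":0.9,"rx":0,"ry":0,"rz":0.85,"grip":1},
    {"tx":0.4,"ty":0.3,"tz":0.9,"rx":0,"ry":0,"rz":0.95,"grip":1},
    {"tx":0.4,"ty":0.3,"tz":0.8,"rx":0,"ry":0,"rz":0.95,"grip":1},
    {"tx":0.4,"ty":0.3,"tz":0.8,"rx":0,"ry":0,"rz":0.95,"grip":1},
    {"tx":0.4,"ty":0.3,"tz":0.6,"rx":0,"ry":0,"rz":0.95,"grip":1},
    {"tx":0.4,"ty":0.3,"tz":0.6,"rx":0,"ry":0,"rz":0.95,"grip":1},
    {"tx":0.4,"ty":0.3,"tz":0.5,"rx":0,"ry":0,"rz":0.95,"grip":1},
    {"tx":0.4,"ty":0.3,"tz":0.4,"rx":0,"ry":0,"rz":0.95,"grip":1},
    {"tx":0.4,"ty":0.3,"tz":0.1,"rx":0,"ry":0,"rz":0.95,"grip":1},
  ],
)

```text
clock: 9.35
tcp_pos: [0.5689, -0.1497, 0.1708]
orientation: [-0.303, -2.778, -0.053]
contact_force: [-0.3, 0.3, -1.1]
grip_width: 0.0458
```

```bash
python3 - <<'E'
from h import *
print(status.get_obs()['joints'].round(2))
t2=R2.as_matrix()[:,2]
rel([.57,-.15,.17],R1);rel(np.array([.64,-.14,.12])+.025*t2,R2)
f=eyes.grab_frame('side');a=f['frame'][100:340,240:480];cv2.imwrite('pics/s7.png',cv2.resize(a,None,fx=2.5,fy=2.5,interpolation=2))
E
```

```text
[ 0.56  0.66 -0.62  1.48  0.29  1.46  1.25]
shift units [ 0.05 -0.01 -0.04] turn units [0.   0.   0.07] min rows 1.0
shift units [ 4.7   0.24 -2.97] turn units [ -2.39 -10.99   0.06] min rows 11.0
```

View pics/s7.png

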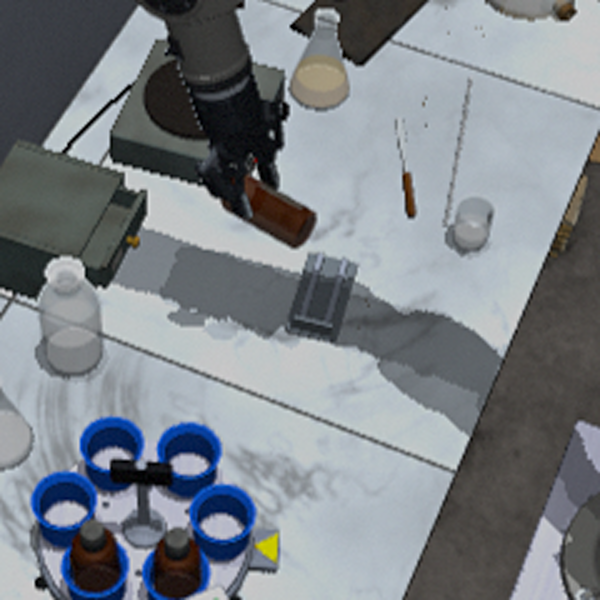

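Call:
drive_tool(
  commands=[
    {"tx":0.39,"ty":0.02,"tz":-0.25,"rx":-0.2,"ry":-0.9,"rz":0,"grip":1},
    {"tx":0.39,"ty":0.02,"tz":-0.25,"rx":-0.2,"ry":-0.92,"rz":0,"grip":1},
    {"tx":0.39,"ty":0.02,"tz":-0.25,"rx":-0.2,"ry":-0.92,"rz":0,"grip":1},
    {"tx":0.39,"ty":0.02,"tz":-0.25,"rx":-0.2,"ry":-0.92,"rz":0,"grip":1},
    {"tx":0.39,"ty":0.02,"tz":-0.25,"rx":-0.2,"ry":-0.92,"rz":0,"grip":1},
    {"tx":0.39,"ty":0.02,"tz":-0.25,"rx":-0.2,"ry":-0.92,"rz":0,"grip":1},
  ],
)

```text
clock: 10.15
tcp_pos: [0.6147, -0.1481, 0.1406]
orientation: [0.303, 2.685, -0.058]
contact_force: [0.5, -0.6, -2.5]
grip_width: 0.0459
```

```bash
python3 - <<'E'
from h import *
print(status.get_obs()['joints'].round(2))
t2=R2.as_matrix()[:,2]
rel(np.array([.64,-.14,.12])+.025*t2,R2)
E
```

```text
[ 0.58  0.34 -0.55  2.07  0.61  0.4   0.92]
shift units [ 2.42  0.16 -1.46] turn units [-1.26 -5.45  0.08] min rows 6.0
```

```bash
cat > fk.py <<'E'
from h import *
from scipy.optimize import least_squares
import itertools
D=[([1.01190802,0.47777223,0.02230786,1.55644361,-0.01148565,1.10929811,-0.08305808],[.2938,-.6070,.2027],[-3.06042394,-.701883607,.000827]),
([1.01,.5,-.23,1.66,-.13,1.15,.36],[.4004,-.4292,.1576],[-2.511,-1.492,-.266]),
([.89,.68,-.46,1.62,-.15,1.22,.70],[.5082,-.2488,.1098],[-1.769,-2.048,-.473]),
([.56,.66,-.62,1.48,.29,1.46,1.25],[.5689,-.1497,.1708],[-.303,-2.778,-.053]),
([.58,.34,-.55,2.07,.61,.40,.92],[.6147,-.1481,.1406],[.303,2.685,-.058])]
def fk(q,s,x):
    Rm=R.from_euler('z',s[0]*q[0]+x[0]);p=np.array([x[1],x[2],x[3]])
    Rm=Rm*R.from_euler('y',q[1])*R.from_euler('z',s[1]*q[2]);p=p+Rm.apply([x[7],0,x[4]])
    Rm=Rm*R.from_euler('y',q[3])*R.from_euler('z',s[2]*q[4]);p=p+Rm.apply([x[8],0,x[5]])
    Rm=Rm*R.from_euler('y',q[5])*R.from_euler('z',s[3]*q[6]+x[9]);p=p+Rm.apply([0,0,x[6]])
    return p,Rm
E
python3 - <<'E'
from fk import *
res=[]
o=status.get_obs();D[-1]=(o['joints'],o['tcp_pos'],o['orientation'])
for s in itertools.product([1,-1],repeat=4):
  for a0,a9 in itertools.product([0,-2.1,1,3],[0,1.57,3.14,-1.57]):
    def g(x):
        e=[]
        for q,p,w in D:
            P,Rm=fk(q,s,x);e+=list((P-p)*5);e+=list((Rm*R.from_rotvec(w).inv()).as_rotvec())
        return e
    r_=least_squares(g,[a0,0,0,.4,.4,.4,.3,0,0,a9],max_nfev=100);res.append((r_.cost,s,r_.x.round(3)))
res.sort(key=lambda z:z[0])
for z in res[:3]:print(z)
E
```

```text
(np.float64(0.004629815239068237), (-1, -1, -1, -1), array([-6.100e-02, -2.800e-02, -1.000e-03,  2.420e-01,  6.040e-01,
        4.740e-01,  3.800e-01, -1.800e-02, -3.000e-03,  1.514e+00]))
(np.float64(0.004629815239068312), (-1, -1, -1, -1), array([-6.100e-02, -2.800e-02, -1.000e-03,  2.420e-01,  6.040e-01,
        4.740e-01,  3.800e-01, -1.800e-02, -3.000e-03,  1.514e+00]))
(np.float64(0.0046298152390683266), (-1, -1, -1, -1), array([-6.100e-02, -2.800e-02, -1.000e-03,  2.420e-01,  6.040e-01,
        4.740e-01,  3.800e-01, -1.800e-02, -3.000e-03, -4.769e+00]))
```

```bash
cat >> fk.py <<'E'
S=(-1,-1,-1,-1);X=[-.061,-.028,-.001,.242,.604,.474,.380,-.018,-.003,1.514]
lo=np.array([-2.96,-.34,-1.41,.24,-1.37,.17,-2.96]);hi=np.array([2.96,2.1,1.46,2.44,4.51,1.92,2.96])
def ik(p,Rt,q0,m=.05,reg=.0):
    def g(q):
        P,Rm=fk(q,S,X);return np.r_[(P-p)*5,(Rm*Rt.inv()).as_rotvec(),reg*(q-q0)]
    s=least_squares(g,np.clip(q0,lo+m+1e-3,hi-m-1e-3),bounds=(lo+m,hi-m),max_nfev=60)
    return s.x,np.abs(s.fun[:6]).max()
def Rup(psi,dep=20):
    # upright bottle pose, tool pointing azimuth psi, dep deg below horizontal
    return R.from_euler('z',psi+12,degrees=True)*R2 if dep==20 else None
E
python3 - <<'E'
from fk import *
o=status.get_obs();q0=o['joints']
P,Rm=fk(q0,S,X);print(P-o['tcp_pos'],(Rm*R.from_rotvec(o['orientation']).inv()).as_rotvec())
rng=np.random.default_rng(0)
for gx,gy in [(.64,-.14),(.6,-.03),(.7,-.2)]:
  for psi in range(-180,180,30):
    Rt=Rup(psi);t=Rt.as_matrix()[:,2];best=None
    for k in range(8):
        q=q0 if k==0 else rng.uniform(lo+.1,hi-.1)
        x,e=ik(np.array([gx,gy,.067])+.025*t,Rt,q,reg=.002)
        if e<.03:
            d=np.abs(x-q0).max()
            if best is None or d<best[0]: best=(d,x)
    print(gx,gy,psi,None if best is None else (best[0].round(2),best[1].round(2)))
E
```

```text
[-0.0035527   0.00425743  0.00207783] [-0.02353107  0.00574755 -0.00962628]
0.64 -0.14 -180 None
0.64 -0.14 -150 None
0.64 -0.14 -120 (np.float64(1.87), array([-0.38,  1.11,  0.28,  1.31,  0.65,  1.61, -0.95]))
0.64 -0.14 -90 (np.float64(1.53), array([-0.89,  1.2 ,  0.94,  1.73,  0.44,  0.85, -0.61]))
0.64 -0.14 -60 (np.float64(2.24), array([ 0.14,  0.99, -0.69,  2.12,  1.89,  1.71, -1.31]))
0.64 -0.14 -30 (np.float64(3.07), array([-0.64,  0.96,  0.65,  2.39,  2.69,  1.  , -2.15]))
0.64 -0.14 0 None
0.64 -0.14 30 (np.float64(1.89), array([ 1.44,  1.51, -1.36,  2.2 ,  2.49,  0.22,  0.62]))
0.64 -0.14 60 None
0.64 -0.14 90 (np.float64(3.34), array([ 0.82,  1.12, -0.5 ,  1.4 , -0.57,  1.43, -2.41]))
0.64 -0.14 120 (np.float64(3.57), array([ 0.75,  1.38, -0.97,  1.01,  0.01,  1.85, -2.65]))
0.64 -0.14 150 None
0.6 -0.03 -180 None
0.6 -0.03 -150 None
0.6 -0.03 -120 (np.float64(1.7), array([-0.72,  1.19,  0.68,  1.35,  0.29,  1.56, -0.77]))
0.6 -0.03 -90 (np.float64(1.73), array([-1.15,  1.34,  1.16,  1.72,  0.05,  0.94, -0.34]))
0.6 -0.03 -60 (np.float64(1.96), array([-1.38,  1.49,  1.35,
[... 463 characters left out ...]
e
0.7 -0.2 -150 None
0.7 -0.2 -120 (np.float64(1.71), array([-0.35,  1.19,  0.43,  1.15,  0.6 ,  1.59, -0.78]))
0.7 -0.2 -90 (np.float64(1.54), array([-0.78,  1.25,  0.99,  1.61,  0.4 ,  0.81, -0.51]))
0.7 -0.2 -60 (np.float64(2.21), array([ 0.02,  0.9 , -0.33,  2.02,  1.9 ,  1.37, -1.29]))
0.7 -0.2 -30 (np.float64(2.04), array([ 0.54,  0.99, -0.71,  2.29,  2.65,  1.48, -1.09]))
0.7 -0.2 0 (np.float64(2.34), array([ 1.25,  1.51, -1.36,  2.29,  2.95,  0.95, -0.05]))
0.7 -0.2 30 None
0.7 -0.2 60 (np.float64(3.19), array([ 0.83,  1.01, -0.3 ,  1.6 , -1.05,  1.18, -2.27]))
0.7 -0.2 90 (np.float64(3.15), array([ 0.48,  1.17,  0.2 ,  1.14, -1.01,  1.85, -2.22]))
0.7 -0.2 120 None
0.7 -0.2 150 None
```

```bash
cat >> fk.py <<'E'
def march(q,p0,Ra,p1,Rb,n=14,m=.03):
    w=(Rb*Ra.inv()).as_rotvec();out=[];mx=0
    for k in range(1,n+1):
        s=k/n;x,e=ik(p0+(p1-p0)*s,R.from_rotvec(w*s)*Ra,q,m=m,reg=.003)
        mx=max(mx,e);dq=np.abs(x-q).max();q=x;out.append((e,dq))
    return q,np.array(out)
E
python3 - <<'E'
from fk import *
o=status.get_obs();q0=o['joints'];p0,R0=fk(q0,S,X)
for gx,gy in [(.64,-.14),(.62,-.08),(.7,-.2),(.6,-.03)]:
  for psi in (-120,-105,-90,-75,-60,-45):
    for z in (.1,):
      Rt=Rup(psi);t=Rt.as_matrix()[:,2]
      q,out=march(q0,p0,R0,np.array([gx,gy,z])+.025*t,Rt)
      # lower
      q2,o2=march(q,*fk(q,S,X),np.array([gx,gy,.067])+.025*t,Rt,n=4)
      print(gx,gy,psi,'err',out[:,0].max().round(3),o2[:,0].max().round(3),'dq',out[:,1].max().round(2),q2.round(2),'marg',np.minimum(q2-lo,hi-q2).min().round(2))
E
```

```text
0.64 -0.14 -120 err 0.0 0.0 dq 0.36 [-0.31  1.09  0.13  1.31  0.74  1.67 -1.02] marg 0.25
0.64 -0.14 -105 err 0.0 0.0 dq 0.35 [-0.36  1.02  0.11  1.52  0.91  1.49 -1.06] marg 0.43
0.64 -0.14 -90 err 0.0 0.0 dq 0.34 [-0.39  0.95  0.08  1.72  1.13  1.33 -1.14] marg 0.59
0.64 -0.14 -75 err 0.0 0.0 dq 0.35 [-0.39  0.89  0.04  1.93  1.4   1.23 -1.28] marg 0.51
0.64 -0.14 -60 err 0.0 0.0 dq 0.38 [-0.31  0.85 -0.05  2.12  1.75  1.22 -1.43] marg 0.32
0.64 -0.14 -45 err 0.0 0.0 dq 0.46 [-0.08  0.85 -0.26  2.29  2.13  1.38 -1.5 ] marg 0.15
0.62 -0.08 -120 err 0.0 0.0 dq 0.38 [-0.37  1.09  0.11  1.33  0.69  1.71 -1.07] marg 0.21
0.62 -0.08 -105 err 0.0 0.0 dq 0.36 [-0.42  1.01  0.08  1.52  0.86  1.54 -1.1 ] marg 0.38
0.62 -0.08 -90 err 0.0 0.0 dq 0.35 [-0.46  0.95  0.05  1.72  1.07  1.39 -1.17] marg 0.53
0.62 -0.08 -75 err 0.0 0.0 dq 0.35 [-0.47  0.89  0.    1.92  1.32  1.28 -1.28] marg 0.52
0.62 -0.08 -60 err 0.0 0.0 dq 0.39 [-0.41  0.85 -0.07  2.11  1.64  1.26 -1.43] marg 0.33
0.62 -0.08 -45 err 0.0 0.0 dq 0.46 [-0.25  0.85 -0.22  2.29  2.    1.36 -1.54] marg 0.15
0.7 -0.2 -120 err 0.0 0.0 dq
[... 324 characters left out ...]
7 -0.2 -60 err 0.0 0.0 dq 0.39 [-0.21  0.87 -0.01  2.02  1.84  1.15 -1.36] marg 0.42
0.7 -0.2 -45 err 0.0 0.0 dq 0.46 [ 0.08  0.86 -0.28  2.18  2.25  1.3  -1.39] marg 0.26
0.6 -0.03 -120 err 0.0 0.0 dq 0.39 [-0.42  1.08  0.08  1.35  0.65  1.74 -1.12] marg 0.18
0.6 -0.03 -105 err 0.0 0.0 dq 0.37 [-0.48  1.01  0.05  1.53  0.82  1.59 -1.13] marg 0.33
0.6 -0.03 -90 err 0.0 0.0 dq 0.36 [-0.52  0.95  0.01  1.72  1.01  1.44 -1.19] marg 0.48
0.6 -0.03 -75 err 0.0 0.0 dq 0.36 [-0.53  0.89 -0.03  1.91  1.25  1.33 -1.29] marg 0.53
0.6 -0.03 -60 err 0.0 0.0 dq 0.4 [-0.5   0.85 -0.09  2.11  1.54  1.29 -1.43] marg 0.33
0.6 -0.03 -45 err 0.0 0.0 dq 0.44 [-0.38  0.84 -0.21  2.29  1.88  1.36 -1.56] marg 0.15
```

```bash
python3 - <<'E'
from fk import *
f=dict(np.load('/tmp/top0.npz'));g=dict(np.load('/tmp/side0.npz'))
H=np.full((20,20),-9.)
for F in(f,g):
    w=cloud(F).reshape(-1,3);w=w[~np.isnan(w[:,0])]
    i=((w[:,0]-.45)/.02).astype(int);j=((w[:,1]+.45)/.02).astype(int)
    k=(w[:,0]>.45)&(i<20)&(w[:,1]>-.45)&(j<20)
    np.maximum.at(H,(i[k],j[k]),w[k,2])
print('y from',-.45,'x rows')
for i in range(19,-1,-1):print(round(.45+.02*i,2),' '.join('%4d'%(1000*h) for h in H[i]))
o=status.get_obs();q0=o['joints'];p0,R0=fk(q0,S,X)
for gx,gy in [(.6,-.3),(.58,-.3),(.62,-.28),(.6,-.22)]:
  for psi in (-105,-90,-75,-60):
      Rt=Rup(psi);t=Rt.as_matrix()[:,2]
      q,out=march(q0,p0,R0,np.array([gx,gy,.12])+.025*t,Rt)
      q2,o2=march(q,*fk(q,S,X),np.array([gx,gy,.067])+.025*t,Rt,n=4)
      print(gx,gy,psi,'err',out[:,0].max().round(3),o2[:,0].max().round(3),'dq',out[:,1].max().round(2),q2.round(2),'marg',np.minimum(q2-lo,hi-q2).min().round(2))
E
```

```text
y from -0.45 x rows
0.83   79   77   77   86   83   79   77   78   77   34    7    5    1  127  124  125  123  126  127  124
0.81   81   89   88   91   93   88   86   82   78   64    6    5    7  120  125  125  124  126  124  126
0.79   88   90   91   95   89   92   91   81   77   10    8    6   10  124  123  127  122  126  127  124
0.77   90   94   91   92   92   90   95   87   78   10    8    7    5  122  123  125  123  125  124  122
0.75   92   92   93   92   91   93   90   89   76    6    8    5    6  104   99  117  125  121  124  123
0.73   91   90   92   91   91   92   91   92   79    7    7    6    8  113  115  112  114  112  112  113
0.71   90   92   91   90   90   91   92   81   73    7    5    9    8    5    8    6   98   92    8  117
0.69   83   94   92   88   90   92   89   78   73    7    9    7    6    5    7    7    6    5    8    6
0.67   77   76   84   87   87   87   77   79   65   11   10    6    6    6    6    6    7    6    7    7
0.65   62   70   72   73   78   75   80   77   71    9    5    7    6   10   10    9    5    7    8    8
0.63    5   43    7    7   10 
[... 1730 characters left out ...]
28 -105 err 0.0 0.0 dq 0.32 [-0.21  0.98  0.15  1.62  1.04  1.34 -1.06] marg 0.58
0.62 -0.28 -90 err 0.0 0.0 dq 0.32 [-0.23  0.92  0.13  1.83  1.3   1.19 -1.19] marg 0.61
0.62 -0.28 -75 err 0.0 0.0 dq 0.34 [-0.18  0.86  0.06  2.03  1.65  1.14 -1.37] marg 0.41
0.62 -0.28 -60 err 0.0 0.0 dq 0.44 [-0.02  0.84 -0.08  2.21  2.05  1.23 -1.5 ] marg 0.23
0.6 -0.22 -105 err 0.0 0.0 dq 0.34 [-0.28  0.97  0.12  1.66  0.99  1.38 -1.11] marg 0.54
0.6 -0.22 -90 err 0.0 0.0 dq 0.32 [-0.3   0.91  0.09  1.86  1.24  1.25 -1.22] marg 0.58
0.6 -0.22 -75 err 0.0 0.0 dq 0.35 [-0.27  0.86  0.03  2.06  1.56  1.19 -1.38] marg 0.38
0.6 -0.22 -60 err 0.0 0.0 dq 0.41 [-0.14  0.84 -0.08  2.24  1.93  1.25 -1.53] marg 0.2
```

```bash
cat > tgt.py <<'E'
from fk import *
Rt=Rup(-70);t3=Rt.as_matrix()[:,2]
def up(z,g=(.60,-.23)): return np.array([g[0],g[1],z])+.025*t3
E
python3 - <<'E'
from tgt import *
o=status.get_obs();q0=o['joints'];p0,R0=fk(q0,S,X)
d,a=rel(up(.13),Rt);print(d/24,a/24)
q,out=march(q0,p0,R0,up(.13),Rt,n=24);print(out[:,1].max(),q.round(2),out[:,1].round(2))
E
```

```text
shift units [-0.33 -5.2  -0.96] turn units [-3.9  -4.33 -6.78] min rows 7.0
[-0.01383585 -0.21668454 -0.03998284] [-0.16243136 -0.18031682 -0.28269369]
0.20783416107900773 [-0.26  0.73  0.06  2.13  1.64  1.15 -1.32] [0.12 0.14 0.16 0.18 0.2  0.21 0.19 0.15 0.12 0.1  0.08 0.07 0.07 0.06
 0.05 0.05 0.05 0.05 0.04 0.04 0.04 0.04 0.03 0.03]
```

Call:
drive_tool(
  commands=[
    {"tx":-0.01,"ty":-0.22,"tz":0.1,"rx":-0.16,"ry":-0.18,"rz":-0.28,"grip":1},
    {"tx":-0.01,"ty":-0.22,"tz":0.1,"rx":-0.16,"ry":-0.18,"rz":-0.28,"grip":1},
    {"tx":-0.01,"ty":-0.22,"tz":0,"rx":-0.16,"ry":-0.18,"rz":-0.28,"grip":1},
    {"tx":-0.01,"ty":-0.22,"tz":0,"rx":-0.16,"ry":-0.18,"rz":-0.28,"grip":1},
    {"tx":-0.01,"ty":-0.22,"tz":0,"rx":-0.16,"ry":-0.18,"rz":-0.28,"grip":1},
    {"tx":-0.01,"ty":-0.22,"tz":0,"rx":-0.16,"ry":-0.18,"rz":-0.28,"grip":1},
    {"tx":-0.01,"ty":-0.22,"tz":0,"rx":-0.16,"ry":-0.18,"rz":-0.28,"grip":1},
    {"tx":-0.01,"ty":-0.22,"tz":0,"rx":-0.16,"ry":-0.18,"rz":-0.28,"grip":1},
    {"tx":-0.01,"ty":-0.22,"tz":0,"rx":-0.16,"ry":-0.18,"rz":-0.28,"grip":1},
    {"tx":-0.01,"ty":-0.22,"tz":0,"rx":-0.16,"ry":-0.18,"rz":-0.28,"grip":1},
  ],
)

```text
clock: 11.4
tcp_pos: [0.6125, -0.192, 0.1443]
orientation: [0.71, 2.314, -0.408]
contact_force: [0.2, -0.6, -2.0]
grip_width: 0.0457
```

```bash
python3 - <<'E'
from tgt import *
o=status.get_obs();print(o['joints'].round(2));d,a=rel(up(.13),Rt)
f=eyes.grab_frame('side');a=f['frame'][100:340,240:480];cv2.imwrite('pics/s8.png',cv2.resize(a,None,fx=2.5,fy=2.5,interpolation=2))
E
```

```text
[ 0.03  0.33 -0.12  2.24  1.6   0.56 -0.53]
shift units [-0.23 -3.01 -1.14] turn units [-2.3  -2.55 -3.98] min rows 4.0
```

View pics/s8.png

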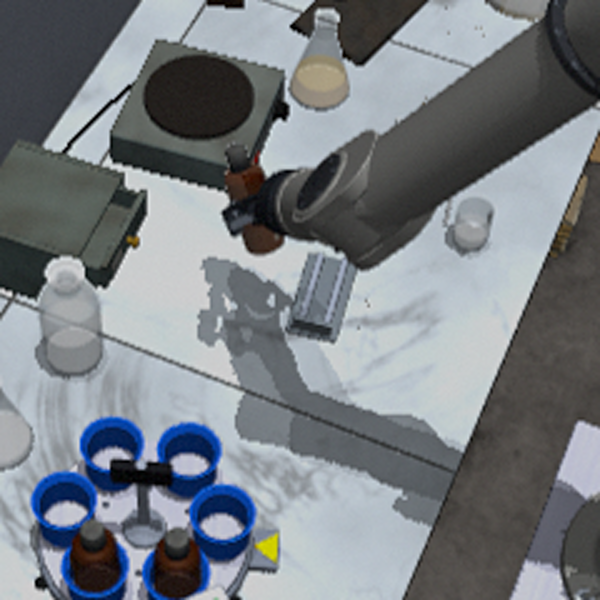

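Call:
drive_tool(
  commands=[
    {"tx":-0.02,"ty":-0.3,"tz":0,"rx":-0.23,"ry":-0.255,"rz":-0.4,"grip":1},
    {"tx":-0.02,"ty":-0.3,"tz":0,"rx":-0.23,"ry":-0.255,"rz":-0.4,"grip":1},
    {"tx":-0.02,"ty":-0.3,"tz":0,"rx":-0.23,"ry":-0.255,"rz":-0.4,"grip":1},
    {"tx":-0.02,"ty":-0.3,"tz":0,"rx":-0.23,"ry":-0.255,"rz":-0.4,"grip":1},
    {"tx":-0.02,"ty":-0.3,"tz":0,"rx":-0.23,"ry":-0.255,"rz":-0.4,"grip":1},
    {"tx":-0.02,"ty":-0.3,"tz":0,"rx":-0.23,"ry":-0.255,"rz":-0.4,"grip":1},
    {"tx":-0.02,"ty":-0.3,"tz":0,"rx":-0.23,"ry":-0.255,"rz":-0.4,"grip":1},
    {"tx":-0.02,"ty":-0.3,"tz":0,"rx":-0.23,"ry":-0.255,"rz":-0.4,"grip":1},
    {"tx":-0.02,"ty":-0.3,"tz":0,"rx":-0.23,"ry":-0.255,"rz":-0.4,"grip":1},
    {"tx":-0.02,"ty":-0.3,"tz":0,"rx":-0.23,"ry":-0.255,"rz":-0.38,"grip":1},
  ],
)

```text
clock: 12.7
tcp_pos: [0.6088, -0.2519, 0.144]
orientation: [1.152, 1.647, -0.809]
contact_force: [0.3, -0.9, -1.4]
grip_width: 0.0458
```

```bash
python3 - <<'E'
from tgt import *
from m import *
o=status.get_obs();print(o['joints'].round(2));d,a=rel(up(.13),Rt)
for n in('side','top'):
    f=eyes.grab_frame(n)
    P=brown(f,[.54,-.32,.03],[.66,-.16,.3])
    if len(P)>30:
        q,d,l,e=cyl(P,[.6,-.23,.13],[0,0,1],0);print(n,len(P),q.round(4),d.round(3),e.round(4),(q+l.min()*d).round(3),(q+l.max()*d).round(3))
    x=f['frame'][100:340,240:480];cv2.imwrite(f'pics/{n}9.png',cv2.resize(x,None,fx=2.5,fy=2.5,interpolation=2))
E
```

```text
[-0.18  0.67 -0.08  2.12  1.56  1.26 -1.2 ]
shift units [-0.04 -0.01 -1.13] turn units [-0.01 -0.01  0.01] min rows 2.0
side 46 [ 0.5925 -0.2277  0.13  ] [ 0.181 -0.112  0.977] 0.0031 [ 0.599 -0.231  0.162] [ 0.605 -0.235  0.197]
```

View pics/side9.png

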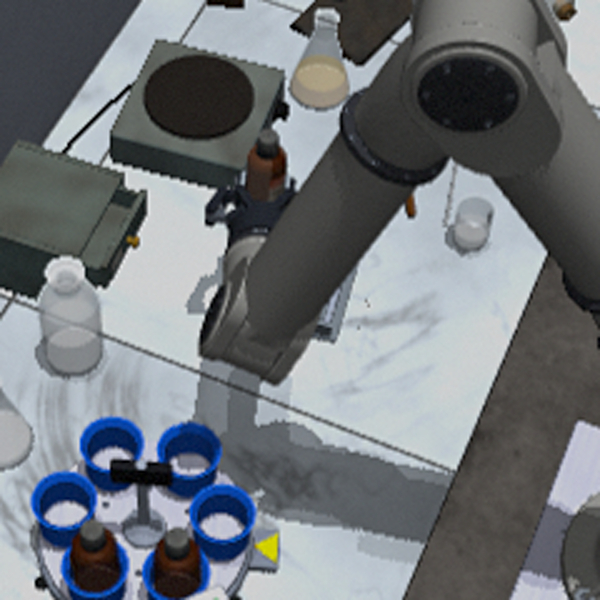

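View pics/top9.png

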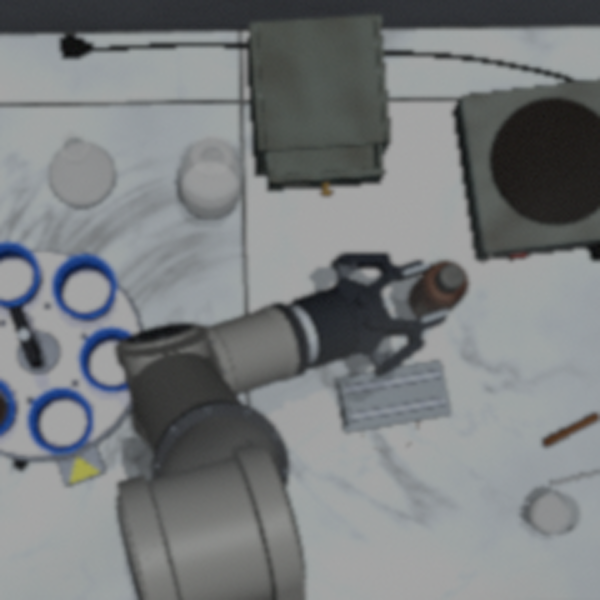

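```bash
python3 - <<'E'
from tgt import *
o=status.get_obs();g=o['tcp_pos']-.025*R.from_rotvec(o['orientation']).as_matrix()[:,2];print(g)
for n in('side','top'):
    f=eyes.grab_frame(n);w=cloud(f)
    x0=[proj(f,g+[0,0,h]) for h in (73,33,0)] if 0 else [proj(f,g+np.array([0,0,h])) for h in (.073,.045,.033)]
    print(n,np.round(x0,1))
    im=f['frame'].copy()
    k=(w[...,2]>.20)&(np.hypot(w[...,0]-g[0],w[...,1]-g[1])<.04);print('cap top pts',w[k].mean(0).round(4),k.sum(),w[k][:,2].max())
    k=(w[...,2]>.16)&(w[...,2]<.185)&(np.hypot(w[...,0]-g[0],w[...,1]-g[1])<.04);print('body pts',w[k].mean(0).round(4),k.sum())
    u,v=map(int,x0[0]);c_=im[v-30:v+50,u-40:u+40]
    for (a,b) in x0: cv2.circle(c_,(int(a)-u+40,int(b)-v+30),1,(0,255,0),-1)
    cv2.imwrite(f'pics/{n}10.png',cv2.resize(c_,None,fx=6,fy=6,interpolation=0))
E
```

```text
[ 0.60131099 -0.22928792  0.15169697]
side [[347.1 153.7]
 [346.7 160. ]
 [346.5 162.7]]
cap top pts [ 0.6    -0.2218  0.2172] 83 0.23062115187744792
body pts [ 0.5953 -0.2107  0.1722] 120
top [[420.5 210.3]
 [418.5 212.3]
 [417.7 213.1]]
cap top pts [ 0.5998 -0.2282  0.2213] 106 0.23410342366762604
body pts [ 0.5931 -0.2154  0.1709] 123
```

View pics/side10.png

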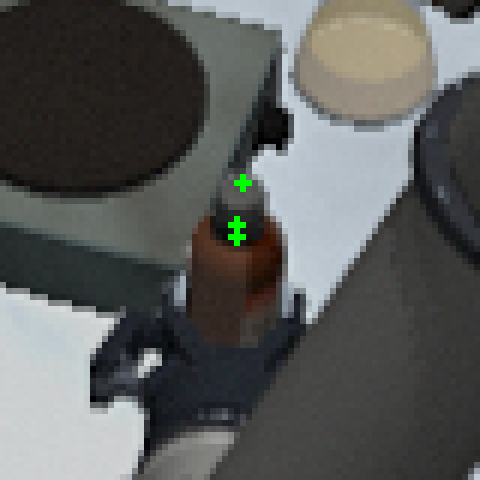

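View pics/top10.png

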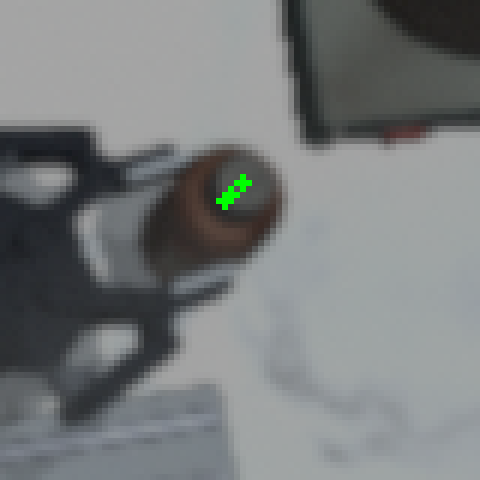

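Call:
drive_tool(
  commands=[
    {"tx":0.02,"ty":0.01,"tz":-0.3,"rx":0,"ry":0,"rz":0.16,"grip":1},
    {"tx":0.02,"ty":0.01,"tz":-0.5,"rx":0,"ry":0,"rz":0.16,"grip":1},
    {"tx":0.02,"ty":0.01,"tz":-0.5,"rx":0,"ry":0,"rz":0.16,"grip":1},
    {"tx":0.02,"ty":0.01,"tz":-0.5,"rx":0,"ry":0,"rz":0.16,"grip":1},
    {"tx":0.02,"ty":0.01,"tz":-0.5,"rx":0,"ry":0,"rz":0.16,"grip":1},
    {"tx":0.02,"ty":0.01,"tz":-0.5,"rx":0,"ry":0,"rz":0.16,"grip":1},
    {"tx":0.02,"ty":0.01,"tz":-0.5,"rx":0,"ry":0,"rz":0.15,"grip":1},
    {"tx":0.02,"ty":0.01,"tz":-0.35,"rx":0,"ry":0,"rz":0.14,"grip":1},
    {"tx":0,"ty":0,"tz":0,"rx":0,"ry":0,"rz":0,"grip":1},
  ],
)

```text
clock: 14.02
tcp_pos: [0.612, -0.2503, 0.071]
orientation: [0.988, 1.722, -0.698]
contact_force: [-0.4, -0.0, -1.5]
grip_width: 0.0455
```

```bash
python3 - <<'E'
from tgt import *
o=status.get_obs();g=o['tcp_pos']-.025*R.from_rotvec(o['orientation']).as_matrix()[:,2];print(g,o['joints'].round(2),o['contact_force'])
rel(o['tcp_pos'],Rup(-60))
f=eyes.grab_frame('side');x=f['frame'][100:340,240:480];cv2.imwrite(f'pics/s11.png',cv2.resize(x,None,fx=2.5,fy=2.5,interpolation=2))
f=eyes.grab_frame('top');w=cloud(f);k=(w[...,2]>.12)&(np.hypot(w[...,0]-g[0],w[...,1]-g[1])<.03);print(np.sort(w[k][:,2])[-15:].round(3))
E
```

```text
[ 0.60022287 -0.22992654  0.07960206] [-0.16  0.8  -0.07  2.22  1.84  1.24 -1.43] [-0.37152711 -0.0358262  -1.51761952]
shift units [0. 0. 0.] turn units [ 0.01 -0.02 -0.02] min rows 1.0
[0.155 0.155 0.155 0.155 0.155 0.155 0.155 0.156 0.156 0.156 0.156 0.157
 0.158 0.16  0.162]
```

View pics/s11.png

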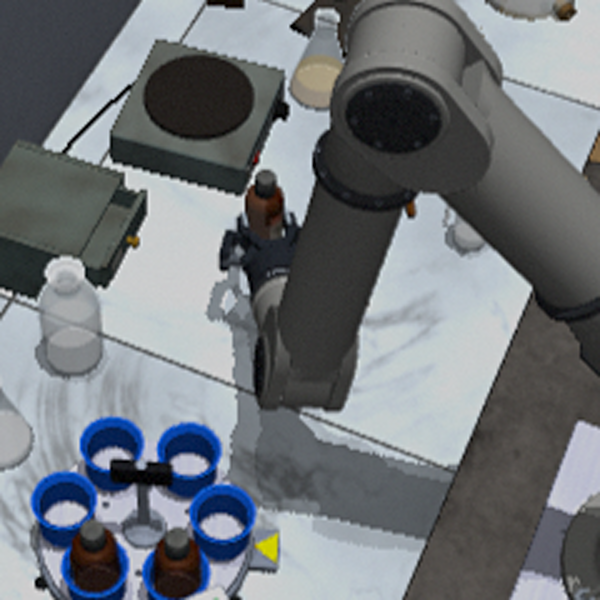

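Call:
drive_tool(
  commands=[
    {"tx":0,"ty":0,"tz":-0.15,"rx":0,"ry":0,"rz":0,"grip":1},
    {"tx":0,"ty":0,"tz":-0.15,"rx":0,"ry":0,"rz":0,"grip":1},
    {"tx":0,"ty":0,"tz":-0.15,"rx":0,"ry":0,"rz":0,"grip":1},
    {"tx":0,"ty":0,"tz":0,"rx":0,"ry":0,"rz":0,"grip":1},
  ],
)

```text
clock: 14.62
tcp_pos: [0.6125, -0.2499, 0.0624]
orientation: [0.988, 1.721, -0.697]
contact_force: [0.3, 0.2, -1.4]
grip_width: 0.046
```

Call:
drive_tool(
  commands=[
    {"tx":0,"ty":0,"tz":-0.1,"rx":0,"ry":0,"rz":0,"grip":1},
    {"tx":0,"ty":0,"tz":0,"rx":0,"ry":0,"rz":0,"grip":1},
  ],
)

```text
clock: 14.88
tcp_pos: [0.6125, -0.25, 0.0606]
orientation: [0.988, 1.721, -0.697]
contact_force: [-0.4, -0.0, -0.9]
grip_width: 0.0456
```

```bash
python3 - <<'E'
from tgt import *
g=np.array([.6,-.23])
f=eyes.grab_frame('top');w=cloud(f);k=(w[...,2]>.12)&(np.hypot(w[...,0]-g[0],w[...,1]-g[1])<.03);print(np.sort(w[k][:,2])[-15:].round(3))
E
```

```text
[0.144 0.144 0.144 0.145 0.145 0.145 0.145 0.145 0.145 0.145 0.145 0.146
 0.146 0.147 0.152]
```

Call:
drive_tool(
  commands=[
    {"tx":0,"ty":0,"tz":-0.06,"rx":0,"ry":0,"rz":0,"grip":1},
    {"tx":0,"ty":0,"tz":-0.05,"rx":0,"ry":0,"rz":0,"grip":1},
    {"tx":0,"ty":0,"tz":0,"rx":0,"ry":0,"rz":0,"grip":1},
  ],
)

```text
clock: 15.3
tcp_pos: [0.6125, -0.25, 0.0585]
orientation: [0.988, 1.721, -0.697]
contact_force: [0.5, -0.3, -1.5]
grip_width: 0.0457
```

Call:
drive_tool(
  commands=[
    {"tx":0,"ty":0,"tz":-0.05,"rx":0,"ry":0,"rz":0,"grip":1},
    {"tx":0,"ty":0,"tz":-0.04,"rx":0,"ry":0,"rz":0,"grip":1},
    {"tx":0,"ty":0,"tz":0,"rx":0,"ry":0,"rz":0,"grip":1},
  ],
)

```text
clock: 15.68
tcp_pos: [0.6127, -0.2503, 0.0573]
orientation: [0.988, 1.72, -0.697]
contact_force: [0.1, -0.3, 2.0]
grip_width: 0.0458
```

Call:
drive_tool(
  commands=[
    {"tx":0,"ty":0,"tz":-0.02,"rx":0,"ry":0,"rz":0,"grip":1},
    {"tx":0,"ty":0,"tz":0,"rx":0,"ry":0,"rz":0,"grip":-0.2},
    {"tx":0,"ty":0,"tz":0,"rx":0,"ry":0,"rz":0,"grip":-0.5},
    {"tx":0,"ty":0,"tz":0,"rx":0,"ry":0,"rz":0,"grip":-1},
    {"tx":0,"ty":0,"tz":0,"rx":0,"ry":0,"rz":0,"grip":-1},
    {"tx":0,"ty":0,"tz":0,"rx":0,"ry":0,"rz":0,"grip":-1},
  ],
)

```text
clock: 16.42
tcp_pos: [0.6125, -0.25, 0.0562]
orientation: [0.988, 1.721, -0.696]
contact_force: [-0.5, -0.1, -0.4]
grip_width: 0.0854
```

```bash
python3 - <<'E'
from tgt import *
print(t3, Rup(-60).as_matrix()[:,2])
for n in('side','top'):
    f=eyes.grab_frame(n);x=f['frame'][150:270,320:480];cv2.imwrite(f'pics/{n}12.png',cv2.resize(x,None,fx=4,fy=4,interpolation=2))
    w=cloud(f);k=(w[...,2]>.12)&(np.hypot(w[...,0]-.6,w[...,1]+.23)<.03);print(w[k].mean(0),k.sum(),np.sort(w[k][:,2])[-15:].round(3))
E
```

```text
[ 0.32064129 -0.88329612 -0.34201921] [ 0.46915279 -0.81419809 -0.34201921]
[ 0.60267075 -0.22593133  0.13307458] 74 [0.139 0.139 0.139 0.14  0.14  0.14  0.14  0.141 0.141 0.142 0.142 0.142
 0.144 0.144 0.144]
[ 0.6009535  -0.23262885  0.13601771] 79 [0.14  0.14  0.14  0.14  0.141 0.141 0.141 0.141 0.141 0.142 0.142 0.142
 0.142 0.142 0.145]
```

View pics/side12.png

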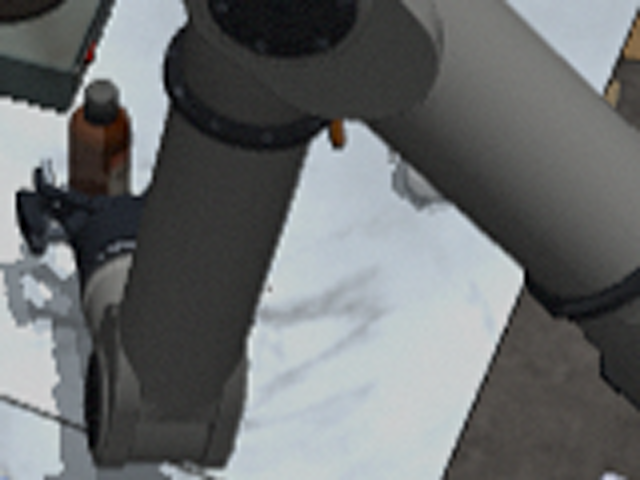

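View pics/top12.png

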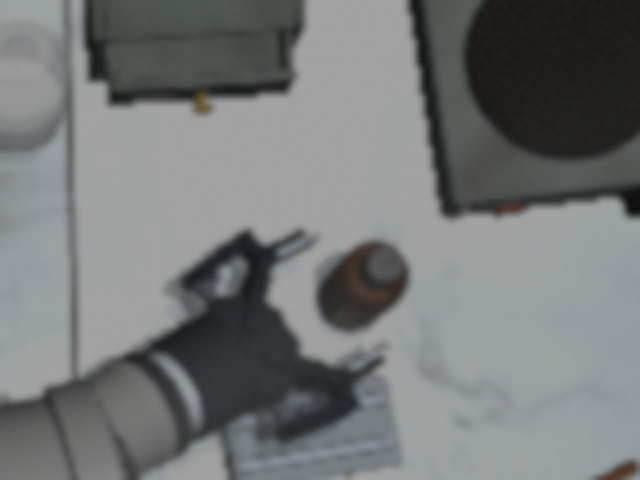

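Call:
drive_tool(
  commands=[
    {"tx":-0.24,"ty":0.41,"tz":0.17,"rx":0,"ry":0,"rz":0,"grip":-1},
    {"tx":-0.47,"ty":0.81,"tz":0.34,"rx":0,"ry":0,"rz":0,"grip":-1},
    {"tx":-0.47,"ty":0.81,"tz":0.34,"rx":0,"ry":0,"rz":0,"grip":-1},
    {"tx":-0.47,"ty":0.81,"tz":0.5,"rx":0,"ry":0,"rz":0,"grip":-1},
    {"tx":-0.3,"ty":0.4,"tz":0.9,"rx":0,"ry":0,"rz":0,"grip":-1},
    {"tx":0,"ty":0,"tz":0.9,"rx":0,"ry":0,"rz":0,"grip":-1},
    {"tx":0,"ty":0,"tz":0.9,"rx":0,"ry":0,"rz":0,"grip":-1},
  ],
)

```text
clock: 17.4
tcp_pos: [0.5732, -0.1843, 0.1379]
orientation: [0.987, 1.722, -0.696]
contact_force: [0.2, 0.0, 0.0]
grip_width: 0.0856
```

```bash
python3 - <<'E'
from tgt import *
from m import *
for n in('side','top'):
    f=eyes.grab_frame(n);w=cloud(f)
    k=(w[...,2]>.115)&(np.hypot(w[...,0]-.6,w[...,1]+.23)<.03);print(n,'cap',w[k].mean(0).round(4),k.sum())
    k=(w[...,2]>.132)&(np.hypot(w[...,0]-.6,w[...,1]+.23)<.03);print(n,'captop',np.median(w[k],axis=0).round(4),k.sum())
    P=brown(f,[.55,-.28,.01],[.65,-.18,.11])
    if len(P)>30:
        q,d,l,e=cyl(P,[.6,-.23,.07],[0,0,1],0);print(len(P),q.round(4),d.round(3),e.round(4))
    x=f['frame'][150:270,320:480];cv2.imwrite(f'pics/{n}13.png',cv2.resize(x,None,fx=4,fy=4,interpolation=2))
o=status.get_obs();q0=o['joints'];p0,R0=fk(q0,S,X);print(q0.round(2))
for a in range(-180,180,30):
    y=[np.cos(np.radians(a)),np.sin(np.radians(a)),0];Rd=Rzy([0,0,-1],y)
    q,out=march(q0,p0,R0,np.array([.6,-.231,.2]),Rd,n=16);print(a,out[:,0].max().round(3),out[:,1].max().round(2),q.round(2),np.degrees((Rd*R0.inv()).magnitude()).round())
E
```

```text
side cap [ 0.6002 -0.2253  0.1309] 81
side captop [ 0.6002 -0.2271  0.1373] 42
35 [-0.0638 10.3285  0.07  ] [ 0.063 -0.998  0.001] 0.0032
top cap [ 0.6006 -0.232   0.1345] 84
top captop [ 0.6017 -0.2332  0.1378] 64
[-0.27  0.64 -0.16  2.3   1.64  1.29 -1.34]
-180 0.646 1.16 [-0.25  0.3   0.65  2.24  4.48  0.2  -1.09] 156.0
-150 0.0 0.13 [ 0.29  0.45 -0.01  1.6   0.    1.1  -2.33] 180.0
-120 0.0 0.12 [ 0.38  0.45 -0.13  1.6   0.06  1.1  -1.86] 155.0
-90 0.0 0.11 [ 0.45  0.46 -0.23  1.6   0.11  1.1  -1.38] 132.0
-60 0.0 0.1 [ 0.51  0.46 -0.32  1.6   0.16  1.11 -0.9 ] 109.0
-30 0.0 0.1 [ 0.56  0.47 -0.41  1.6   0.2   1.11 -0.41] 90.0
0 0.0 0.11 [ 0.61  0.49 -0.48  1.6   0.24  1.12  0.08] 75.0
30 0.0 0.16 [ 0.66  0.5  -0.55  1.6   0.28  1.13  0.57] 70.0
60 0.0 0.23 [ 0.7   0.51 -0.62  1.6   0.32  1.14  1.06] 75.0
90 0.0 0.31 [ 0.74  0.53 -0.69  1.6   0.36  1.15  1.54] 90.0
120 0.0 0.44 [ 0.8   0.56 -0.8   1.6   0.42  1.17  2.01] 109.0
150 0.0 0.73 [ 0.9   0.63 -1.    1.6   0.55  1.23  2.42] 132.0
```

View pics/side13.png

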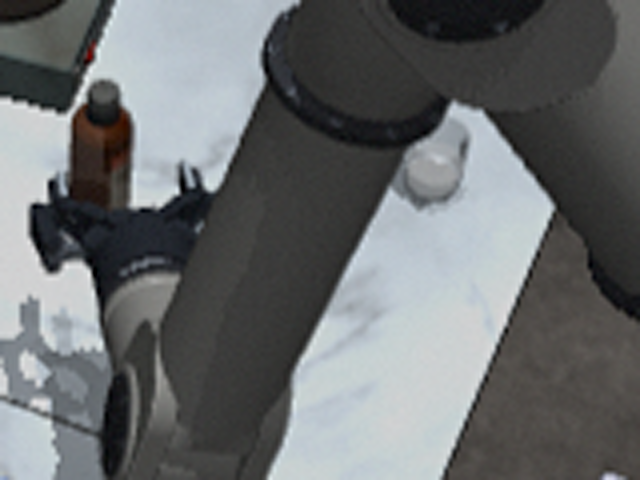

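```bash
python3 - <<'E'
from tgt import *
o=status.get_obs();q0=o['joints'];p0,R0=fk(q0,S,X)
a=40;Rd=Rzy([0,0,-1],[np.cos(np.radians(a)),np.sin(np.radians(a)),0])
q,out=march(q0,p0,R0,p0+[0,0.02,.08],R0,n=4);print(out)
q,out=march(q,*fk(q,S,X),np.array([.6006,-.2305,.22]),Rd,n=16);print(out[:,1].round(2),q.round(2))
rel([.6006,-.2305,.22],Rd)
E
```

```text
[[9.97967337e-07 5.18313161e-02]
 [1.00212705e-06 5.26780719e-02]
 [1.00007672e-06 5.32190750e-02]
 [9.91229181e-07 5.34678752e-02]]
[0.09 0.1  0.11 0.12 0.14 0.15 0.16 0.16 0.16 0.15 0.14 0.12 0.1  0.08
 0.07 0.07] [ 0.6   0.47 -0.46  1.57  0.22  1.15  0.79]
shift units [ 1.34 -2.3   4.05] turn units [7.18 5.03 1.07] min rows 8.0
```

Call:
drive_tool(
  commands=[
    {"tx":0,"ty":0.2,"tz":0.95,"rx":0,"ry":0,"rz":0,"grip":-1},
    {"tx":0,"ty":0.2,"tz":0.95,"rx":0,"ry":0,"rz":0,"grip":-1},
    {"tx":0,"ty":0.2,"tz":0.95,"rx":0,"ry":0,"rz":0,"grip":-1},
    {"tx":0,"ty":0,"tz":0.95,"rx":0.45,"ry":0.31,"rz":0.07,"grip":-1},
    {"tx":0.08,"ty":0,"tz":0.6,"rx":0.45,"ry":0.31,"rz":0.07,"grip":-1},
    {"tx":0.08,"ty":-0.2,"tz":0,"rx":0.45,"ry":0.31,"rz":0.07,"grip":-1},
    {"tx":0.08,"ty":-0.2,"tz":0,"rx":0.45,"ry":0.31,"rz":0.07,"grip":-1},
    {"tx":0.08,"ty":-0.2,"tz":0,"rx":0.45,"ry":0.31,"rz":0.07,"grip":-1},
    {"tx":0.08,"ty":-0.2,"tz":0,"rx":0.45,"ry":0.31,"rz":0.07,"grip":-1},
    {"tx":0.08,"ty":-0.2,"tz":0,"rx":0.45,"ry":0.31,"rz":0.07,"grip":-1},
  ],
)

```text
clock: 18.75
tcp_pos: [0.5826, -0.1928, 0.2245]
orientation: [1.157, 2.229, -0.444]
contact_force: [0.2, -0.3, -0.6]
grip_width: 0.0856
```

```bash
python3 - <<'E'
from tgt import *
a=40;Rd=Rzy([0,0,-1],[np.cos(np.radians(a)),np.sin(np.radians(a)),0])
d,a=rel([.6006,-.2305,.22],Rd);print(d/9,a/9)
E
```

```text
shift units [ 0.9  -1.88 -0.22] turn units [4.01 2.83 0.58] min rows 5.0
[ 0.10005189 -0.20937647 -0.02475045] [0.4450535  0.31470762 0.06481621]
```

Call:
drive_tool(
  commands=[
    {"tx":0.1,"ty":-0.21,"tz":0,"rx":0.445,"ry":0.315,"rz":0.065,"grip":-1},
    {"tx":0.1,"ty":-0.21,"tz":0,"rx":0.445,"ry":0.315,"rz":0.065,"grip":-1},
    {"tx":0.1,"ty":-0.21,"tz":0,"rx":0.445,"ry":0.315,"rz":0.065,"grip":-1},
    {"tx":0.1,"ty":-0.21,"tz":0,"rx":0.445,"ry":0.315,"rz":0.065,"grip":-1},
    {"tx":0.1,"ty":-0.21,"tz":0,"rx":0.445,"ry":0.315,"rz":0.065,"grip":-1},
    {"tx":0.1,"ty":-0.21,"tz":0,"rx":0.445,"ry":0.315,"rz":0.065,"grip":-1},
    {"tx":0.1,"ty":-0.21,"tz":0,"rx":0.445,"ry":0.315,"rz":0.065,"grip":-1},
    {"tx":0.1,"ty":-0.21,"tz":0,"rx":0.445,"ry":0.315,"rz":0.065,"grip":-1},
    {"tx":0.1,"ty":-0.21,"tz":-0.2,"rx":0.445,"ry":0.315,"rz":0.065,"grip":-1},
    {"tx":0,"ty":0,"tz":0,"rx":0,"ry":0,"rz":0,"grip":-1},
  ],
)

```text
clock: 20.0
tcp_pos: [0.6005, -0.2324, 0.2193]
orientation: [1.333, 2.845, -0.004]
contact_force: [-0.5, -0.4, -1.0]
grip_width: 0.0855
```

```bash
python3 - <<'E'
from tgt import *
a=40;Rd=Rzy([0,0,-1],[np.cos(np.radians(a)),np.sin(np.radians(a)),0])
rel([.6006,-.2305,.22],Rd);rel([.6006,-.2305,.107],Rd);print(status.get_obs()['joints'].round(2))
for n in('side','top'):
    f=eyes.grab_frame(n);x=f['frame'][130:270,300:480];cv2.imwrite(f'pics/{n}14.png',cv2.resize(x,None,fx=4,fy=4,interpolation=2))
E
```

```text
shift units [0.   0.1  0.03] turn units [ 0.01 -0.01  0.03] min rows 1.0
shift units [ 0.    0.1  -5.62] turn units [ 0.01 -0.01  0.03] min rows 6.0
[ 0.45  0.43 -0.24  1.6   0.11  1.13  0.87]
```

View pics/side14.png

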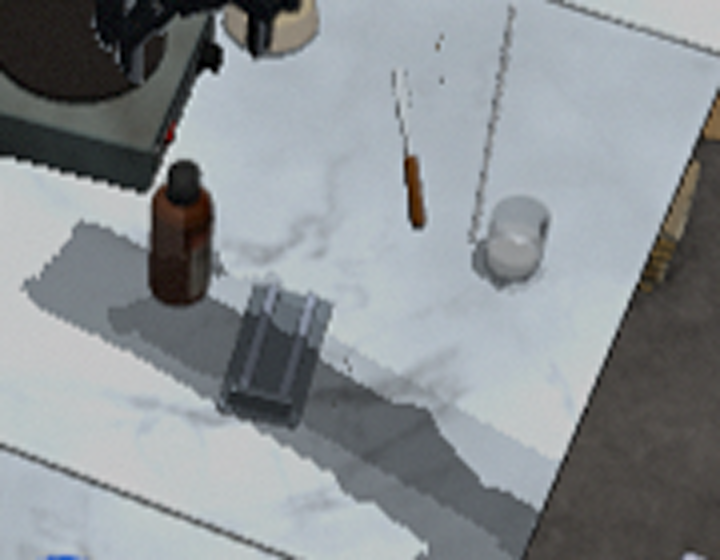

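View pics/top14.png

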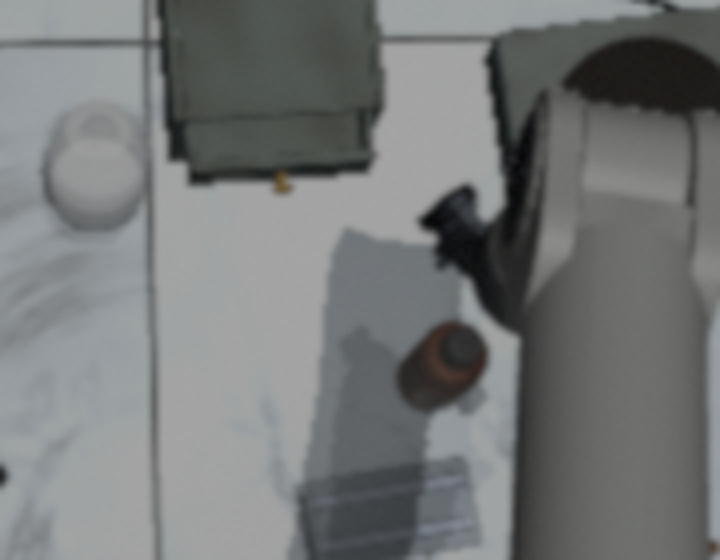

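```bash
python3 - <<'E'
from tgt import *
from m import *
p,R0=cur();y=R0.as_matrix()[:,1]
for n in('side','top'):
    f=eyes.grab_frame(n);w=cloud(f)
    x0=f['frame'].shape
    for nm,P in [('tcp',p),('f+',p+y*.0425+[0,0,.013]),('f-',p-y*.0425+[0,0,.013]),('captop',[.6006,-.2305,.14]),('foot',[.6006,-.2305,0])]:
        u=np.array(proj(f,np.array(P)));print(n,nm,((u-[300,130])*4).round())
    P=brown(f,[.55,-.28,.01],[.65,-.18,.11])
    q,d,l,e=cyl(P,[.6,-.23,.07],[0,0,1],0);print(len(P),q.round(4),d.round(3),e.round(4))
    # vertical-axis fit incl. all points, z dependent radius
    A=w[(np.hypot(w[...,0]-.6,w[...,1]+.231)<.04)&(w[...,2]>.02)&(w[...,2]<.095)]
    s=least_squares(lambda x:np.hypot(A[:,0]-x[0],A[:,1]-x[1])-.025,[.6,-.23],loss='soft_l1',f_scale=.002);print('vert body',len(A),s.x.round(4),np.abs(s.fun).mean().round(4))
    A=w[(np.hypot(w[...,0]-.6,w[...,1]+.231)<.03)&(w[...,2]>.133)&(w[...,2]<.15)]
    print('captop',len(A),((A.min(0)+A.max(0))/2).round(4),A.mean(0).round(4))
E
```

```text
side tcp [189.  98.]
side f+ [135.  98.]
side f- [245.  75.]
side captop [185. 169.]
side foot [177. 280.]
39 [ 0.6193 -0.189   0.07  ] [-0.43  -0.85   0.305] 0.0032
vert body 234 [ 0.6001 -0.2285] 0.002
captop 38 [ 0.602  -0.2295  0.1395] [ 0.6018 -0.2273  0.138 ]
top tcp [482. 324.]
top f+ [441. 270.]
top f- [531. 370.]
top captop [461. 345.]
top foot [428. 377.]
0 [ 0.6  -0.23  0.07] [0. 0. 1.] nan
vert body 125 [ 0.6005 -0.2325] 0.0009
captop 62 [ 0.6019 -0.2345  0.1389] [ 0.6017 -0.2331  0.1381]m.py:31: RuntimeWarning: Mean of empty slice.
  return q,d,l,np.abs(s.fun).mean()
  ret = ret.dtype.type(ret / rcount)
```

Call:
drive_tool(
  commands=[
    {"tx":0,"ty":0.08,"tz":-0.9,"rx":0,"ry":0,"rz":0,"grip":-1},
    {"tx":0,"ty":0,"tz":-0.9,"rx":0,"ry":0,"rz":0,"grip":-1},
    {"tx":0,"ty":0,"tz":-0.9,"rx":0,"ry":0,"rz":0,"grip":-1},
    {"tx":0,"ty":0,"tz":-0.9,"rx":0,"ry":0,"rz":0,"grip":-1},
    {"tx":0,"ty":0,"tz":-0.9,"rx":0,"ry":0,"rz":0,"grip":-1},
    {"tx":0,"ty":0,"tz":-0.7,"rx":0,"ry":0,"rz":0,"grip":-1},
    {"tx":0,"ty":0,"tz":-0.42,"rx":0,"ry":0,"rz":0,"grip":-1},
    {"tx":0,"ty":0,"tz":0,"rx":0,"ry":0,"rz":0,"grip":-1},
  ],
)

```text
clock: 21.2
tcp_pos: [0.6009, -0.2293, 0.1083]
orientation: [1.328, 2.845, -0.002]
contact_force: [0.4, -0.3, 0.3]
grip_width: 0.0855
```

```bash
python3 - <<'E'
from tgt import *
for n in('side','top'):
    f=eyes.grab_frame(n);x=f['frame'][130:270,300:480];cv2.imwrite(f'pics/{n}15.png',cv2.resize(x,None,fx=4,fy=4,interpolation=2))
E
```

```text
(no output)
```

View pics/side15.png

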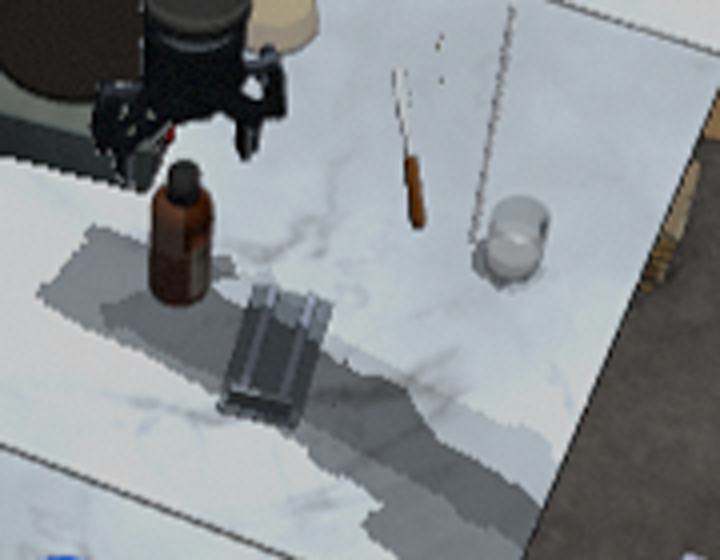

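Call:
drive_tool(
  commands=[
    {"tx":0,"ty":-0.05,"tz":0,"rx":0,"ry":0,"rz":0,"grip":-0.2},
    {"tx":0,"ty":0,"tz":0,"rx":0,"ry":0,"rz":0,"grip":0.1},
    {"tx":0,"ty":0,"tz":0,"rx":0,"ry":0,"rz":0,"grip":1},
    {"tx":0,"ty":0,"tz":0,"rx":0,"ry":0,"rz":0,"grip":1},
    {"tx":0,"ty":0,"tz":0,"rx":0,"ry":0,"rz":0,"grip":1},
    {"tx":0,"ty":0,"tz":0,"rx":0,"ry":0,"rz":0,"grip":1},
    {"tx":0,"ty":0,"tz":0,"rx":0,"ry":0,"rz":0,"grip":1},
  ],
  grip_force=50,
)

```text
clock: 22.18
tcp_pos: [0.6014, -0.2306, 0.1093]
orientation: [1.327, 2.844, -0.002]
contact_force: [-1.4, 0.5, 4.6]
grip_width: 0.0197
```

```bash
python3 - <<'E'
from tgt import *
for n in('side','top'):
    f=eyes.grab_frame(n);x=f['frame'][130:270,300:480];cv2.imwrite(f'pics/{n}16.png',cv2.resize(x,None,fx=4,fy=4,interpolation=2))
    w=cloud(f)
    A=w[(np.hypot(w[...,0]-.6,w[...,1]+.231)<.04)&(w[...,2]>.02)&(w[...,2]<.095)]
    s=least_squares(lambda x:np.hypot(A[:,0]-x[0],A[:,1]-x[1])-.025,[.6,-.23],loss='soft_l1',f_scale=.002);print('vert body',len(A),s.x.round(4),np.abs(s.fun).mean().round(4))
E
```

```text
vert body 241 [ 0.6003 -0.2282] 0.0019
vert body 121 [ 0.6008 -0.2322] 0.0009
```

View pics/side16.png

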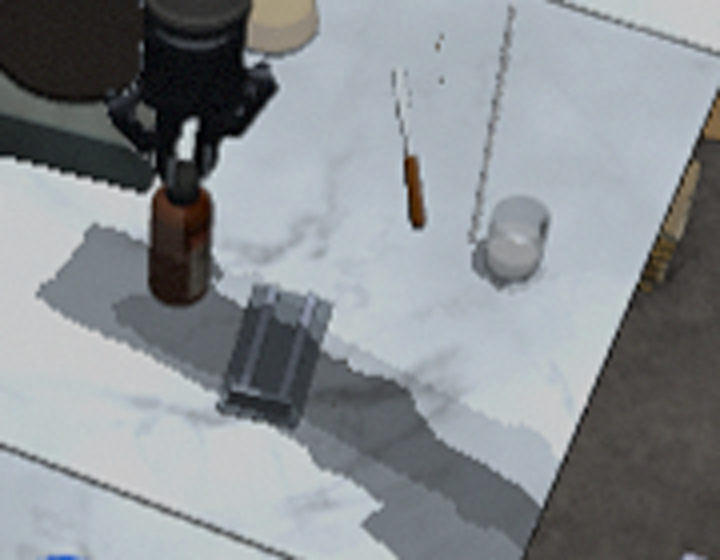

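Call:
drive_tool(
  commands=[
    {"tx":0,"ty":0,"tz":0.1,"rx":0,"ry":0,"rz":0,"grip":1},
    {"tx":0,"ty":0,"tz":0.15,"rx":0,"ry":0,"rz":0,"grip":1},
    {"tx":0,"ty":0,"tz":0.15,"rx":0,"ry":0,"rz":0,"grip":1},
    {"tx":0,"ty":0,"tz":0,"rx":0,"ry":0,"rz":0,"grip":1},
    {"tx":0,"ty":0,"tz":0,"rx":0,"ry":0,"rz":0,"grip":1},
  ],
)

```text
clock: 22.9
tcp_pos: [0.601, -0.2303, 0.1168]
orientation: [1.327, 2.845, -0.002]
contact_force: [0.6, -0.7, -1.6]
grip_width: 0.0199
```

```bash
cat > look.py <<'E'
from tgt import *
from m import *
import sys
def body(tag,z0,z1,crop=(130,270,300,480)):
    p,_=cur();out=[]
    for n in('side','top'):
        f=eyes.grab_frame(n);w=cloud(f)
        a,b,c_,d_=crop;x=f['frame'][a:b,c_:d_];cv2.imwrite(f'pics/{n}{tag}.png',cv2.resize(x,None,fx=4,fy=4,interpolation=2))
        for lo_,hi_ in ((z0,(z0+z1)/2),((z0+z1)/2,z1),(z0,z1)):
            A=w[(np.hypot(w[...,0]-p[0],w[...,1]-p[1])<.036)&(w[...,2]>lo_)&(w[...,2]<hi_)]
            s=least_squares(lambda x:np.hypot(A[:,0]-x[0],A[:,1]-x[1])-.025,p[:2],loss='soft_l1',f_scale=.002);print(n,'body',round(lo_,3),round(hi_,3),len(A),s.x.round(4),np.abs(s.fun).mean().round(4),'rel tcp',(s.x-p[:2]).round(4))
E
python3 - <<'E'
from look import *
body(17,.02,.1)
E
```

```text
side body 0.02 0.06 126 [ 0.6    -0.2272] 0.0018 rel tcp [-0.001   0.0031]
side body 0.06 0.1 129 [ 0.6006 -0.2289] 0.0022 rel tcp [-0.0004  0.0014]
side body 0.02 0.1 255 [ 0.6003 -0.228 ] 0.0021 rel tcp [-0.0007  0.0024]
top body 0.02 0.06 61 [ 0.6001 -0.231 ] 0.0006 rel tcp [-0.0009 -0.0006]
top body 0.06 0.1 64 [ 0.6012 -0.2323] 0.0008 rel tcp [ 0.0002 -0.002 ]
top body 0.02 0.1 125 [ 0.6006 -0.2316] 0.0009 rel tcp [-0.0004 -0.0013]
```

View pics/side17.png

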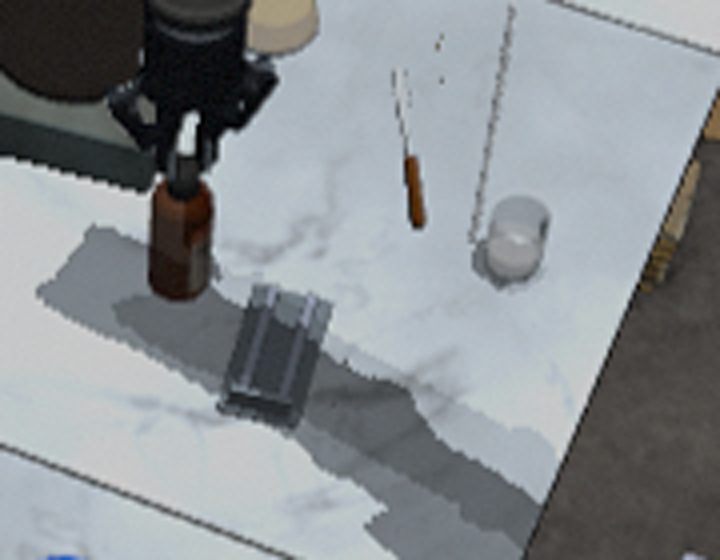

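Call:
drive_tool(
  commands=[
    {"tx":0,"ty":0,"tz":0.5,"rx":0,"ry":0,"rz":0,"grip":1},
    {"tx":0,"ty":0,"tz":0.9,"rx":0,"ry":0,"rz":0,"grip":1},
    {"tx":0,"ty":0,"tz":0.9,"rx":0,"ry":0,"rz":0,"grip":1},
    {"tx":0,"ty":0.1,"tz":0.9,"rx":0,"ry":0,"rz":0.1,"grip":1},
    {"tx":-0.1,"ty":0.3,"tz":0.9,"rx":0,"ry":0,"rz":0.2,"grip":1},
    {"tx":-0.2,"ty":0.6,"tz":0.9,"rx":0,"ry":0,"rz":0.4,"grip":1},
    {"tx":-0.25,"ty":0.8,"tz":0.6,"rx":0,"ry":0,"rz":0.4,"grip":1},
    {"tx":-0.28,"ty":0.9,"tz":0.4,"rx":0,"ry":0,"rz":0.4,"grip":1},
    {"tx":-0.28,"ty":0.9,"tz":0.2,"rx":0,"ry":0,"rz":0.4,"grip":1},
    {"tx":-0.28,"ty":0.9,"tz":0,"rx":0,"ry":0,"rz":0.4,"grip":1},
  ],
)

```text
clock: 24.25
tcp_pos: [0.5728, -0.1389, 0.2409]
orientation: [0.849, 3.022, -0.001]
contact_force: [0.5, -0.6, -1.2]
grip_width: 0.0197
```

```bash
python3 - <<'E'
from tgt import *
a=110;Rd=Rzy([0,0,-1],[np.cos(np.radians(a)),np.sin(np.radians(a)),0])
d,a=rel([.4717,.1844,.245],Rd);print(d/16,a/16,status.get_obs()['joints'].round(2))
E
```

```text
shift units [-5.06 16.16  0.21] turn units [0.   0.02 6.42] min rows 17.0
[-0.31596943  1.01023987  0.012881  ] [1.94946376e-04 1.39559021e-03 4.01517092e-01] [ 0.41  0.33 -0.35  1.71  0.12  1.13  1.05]
```

Call:
drive_tool(
  commands=[
    {"tx":-0.28,"ty":0.9,"tz":0.02,"rx":0,"ry":0,"rz":0.36,"grip":1},
    {"tx":-0.28,"ty":0.9,"tz":0.02,"rx":0,"ry":0,"rz":0.36,"grip":1},
    {"tx":-0.28,"ty":0.9,"tz":0.02,"rx":0,"ry":0,"rz":0.36,"grip":1},
    {"tx":-0.28,"ty":0.9,"tz":0.02,"rx":0,"ry":0,"rz":0.36,"grip":1},
    {"tx":-0.28,"ty":0.9,"tz":0.02,"rx":0,"ry":0,"rz":0.36,"grip":1},
    {"tx":-0.28,"ty":0.9,"tz":0.02,"rx":0,"ry":0,"rz":0.36,"grip":1},
    {"tx":-0.28,"ty":0.9,"tz":0.02,"rx":0,"ry":0,"rz":0.36,"grip":1},
    {"tx":-0.28,"ty":0.9,"tz":0.02,"rx":0,"ry":0,"rz":0.36,"grip":1},
    {"tx":-0.28,"ty":0.9,"tz":0.02,"rx":0,"ry":0,"rz":0.36,"grip":1},
    {"tx":-0.28,"ty":0.9,"tz":0.02,"rx":0,"ry":0,"rz":0.36,"grip":1},
  ],
)

```text
clock: 25.5
tcp_pos: [0.5169, 0.0408, 0.2449]
orientation: [0.072, 3.138, -0.0]
contact_force: [-0.6, -0.2, -1.2]
grip_width: 0.02
```

```bash
python3 - <<'E'
from tgt import *
a=110;Rd=Rzy([0,0,-1],[np.cos(np.radians(a)),np.sin(np.radians(a)),0])
d,a=rel([.4717,.1844,.245],Rd);print(d/8,a/8,status.get_obs()['joints'].round(2))
E
```

```text
shift units [-2.26  7.18  0.  ] turn units [-0.    0.02  2.83] min rows 8.0
[-2.82620396e-01  8.97344815e-01  3.87703665e-04] [-3.24101815e-04  2.86173218e-03  3.53698430e-01] [ 0.26  0.22 -0.54  1.85  0.13  1.1   1.21]
```

Call:
drive_tool(
  commands=[
    {"tx":-0.28,"ty":0.9,"tz":0,"rx":0,"ry":0,"rz":0.36,"grip":1},
    {"tx":-0.28,"ty":0.9,"tz":0,"rx":0,"ry":0,"rz":0.36,"grip":1},
    {"tx":-0.28,"ty":0.9,"tz":0,"rx":0,"ry":0,"rz":0.36,"grip":1},
    {"tx":-0.28,"ty":0.9,"tz":0,"rx":0,"ry":0,"rz":0.36,"grip":1},
    {"tx":-0.28,"ty":0.9,"tz":0,"rx":0,"ry":0,"rz":0.36,"grip":1},
    {"tx":-0.28,"ty":0.9,"tz":0,"rx":0,"ry":0,"rz":0.36,"grip":1},
    {"tx":-0.28,"ty":0.9,"tz":0,"rx":0,"ry":0,"rz":0.36,"grip":1},
    {"tx":-0.28,"ty":0.8,"tz":0,"rx":0,"ry":0,"rz":0.31,"grip":1},
    {"tx":0,"ty":0,"tz":0,"rx":0,"ry":0,"rz":0,"grip":1},
    {"tx":0,"ty":0,"tz":0,"rx":0,"ry":0,"rz":0,"grip":1},
  ],
)

```text
clock: 26.75
tcp_pos: [0.4727, 0.181, 0.2448]
orientation: [-0.538, 3.092, -0.0]
contact_force: [0.4, 0.6, -1.8]
grip_width: 0.0201
```

```bash
python3 - <<'E'
from look import *
a=110;Rd=Rzy([0,0,-1],[np.cos(np.radians(a)),np.sin(np.radians(a)),0])
d,a=rel([.4717,.1844,.245],Rd);print(status.get_obs()['joints'].round(2))
body(18,.15,.225,(180,330,200,360))
for n in('side','top'):
    f=eyes.grab_frame(n);P=blue_cups(f);x,e=fit_rotor(P);k=x[2]%(np.pi/3)-np.pi
    print(n,len(P),x.round(4),np.degrees(k).round(2),'pocket',(x[:2]+.088*np.array([np.cos(k),np.sin(k)])).round(4))
E
```

```text
shift units [-0.05  0.17  0.01] turn units [-0.    0.02  0.03] min rows 1.0
[ 0.1   0.22 -0.68  1.87  0.16  1.1   1.28]
side body 0.15 0.188 127 [0.4714 0.182 ] 0.0011 rel tcp [-0.0014  0.001 ]
side body 0.188 0.225 142 [0.4729 0.182 ] 0.0012 rel tcp [0.0002 0.001 ]
side body 0.15 0.225 269 [0.4722 0.182 ] 0.0012 rel tcp [-0.0005  0.001 ]
top body 0.15 0.188 0 [0.4727 0.181 ] nan rel tcp [0. 0.]
top body 0.188 0.225 0 [0.4727 0.181 ] nan rel tcp [0. 0.]
top body 0.15 0.225 0 [0.4727 0.181 ] nan rel tcp [0. 0.]
side 548 [ 0.5535  0.2173 -0.7036  0.0337] -160.31 pocket [0.4707 0.1877]
top 349 [ 0.5534  0.2129 -0.7034  0.033 ] -160.3 pocket [0.4705 0.1832]look.py:11: RuntimeWarning: Mean of empty slice.
  s=least_squares(lambda x:np.hypot(A[:,0]-x[0],A[:,1]-x[1])-.025,p[:2],loss='soft_l1',f_scale=.002);print(n,'body',round(lo_,3),round(hi_,3),len(A),s.x.round(4),np.abs(s.fun).mean().round(4),'rel tcp',(s.x-p[:2]).round(4))
  ret = ret.dtype.type(ret / rcount)
```

View pics/side18.png

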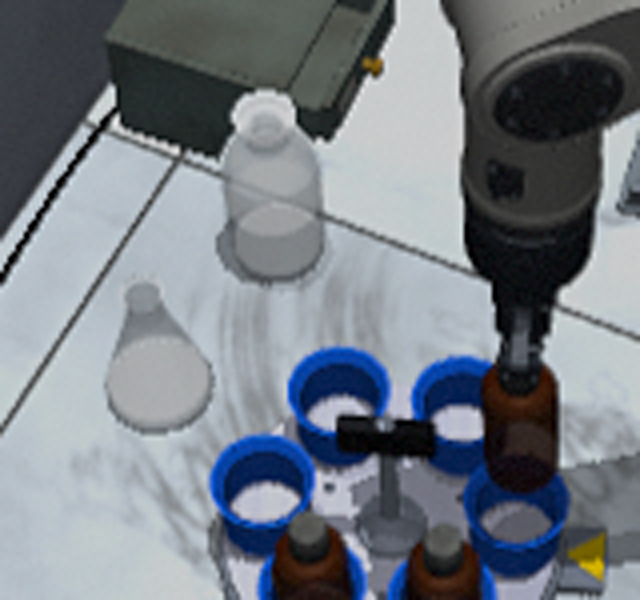

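View pics/top18.png

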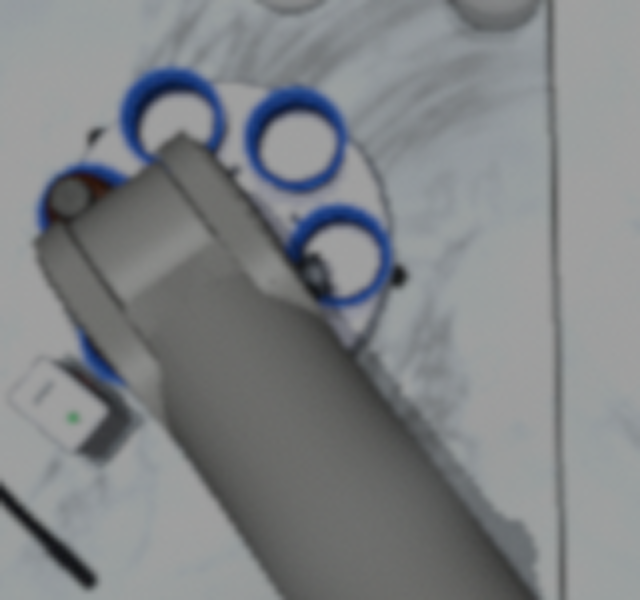

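```bash
python3 - <<'E'
from m import *
fr={'side':dict(np.load('/tmp/side0.npz')),'top':dict(np.load('/tmp/top0.npz'))}
for n in('side','top'):
    f=fr[n];w=cloud(f)
    if 1:
        c0=np.array([.5535,.215]);k=np.radians(-160.25)
        B=[];
        for j in(1,2):
            a=k-j*np.pi/3;g=c0+.088*np.array([np.cos(a),np.sin(a)])
            A=w[(np.hypot(w[...,0]-g[0],w[...,1]-g[1])<.036)&(w[...,2]>.098)&(w[...,2]<.132)]
            s=least_squares(lambda x:np.hypot(A[:,0]-x[0],A[:,1]-x[1])-.025,g,loss='soft_l1',f_scale=.002)
            C=w[(np.hypot(w[...,0]-g[0],w[...,1]-g[1])<.02)&(w[...,2]>.168)]
            print(n,j,len(A),s.x.round(4),'centre->',(s.x-(g-c0)).round(4),np.abs(s.fun).mean().round(4),'cap',C.mean(0).round(4),(C.mean(0)[:2]-(g-c0)).round(4))
E
```

```text
side 1 116 [0.486  0.2726] centre-> [0.5532 0.2157] 0.001 cap [0.4838 0.2752 0.1728] [0.551  0.2183]
side 2 125 [0.5694 0.3016] centre-> [0.5537 0.215 ] 0.0012 cap [0.5677 0.303  0.1721] [0.552  0.2164]
top 1 60 [0.4857 0.2698] centre-> [0.5529 0.213 ] 0.0008 cap [0.485  0.2696 0.1725] [0.5522 0.2128]
top 2 54 [0.569  0.2986] centre-> [0.5534 0.212 ] 0.0007 cap [0.5672 0.2977 0.1723] [0.5515 0.2111]
```

```bash
python3 - <<'E'
from m import *
p,_=cur()
for i in range(2):
    f=eyes.grab_frame('side');w=cloud(f)
    A=w[(np.hypot(w[...,0]-p[0],w[...,1]-p[1])<.036)&(w[...,2]>.14)&(w[...,2]<.228)]
    g=lambda x:np.hypot(A[:,0]-x[0]-x[2]*(A[:,2]-.185),A[:,1]-x[1]-x[3]*(A[:,2]-.185))-.025
    s=least_squares(g,[p[0],p[1],0,0],loss='soft_l1',f_scale=.002);print(len(A),A[:,2].min(),s.x.round(4),np.degrees(s.x[2:]).round(2),np.abs(s.fun).mean().round(4))
    foot=s.x[:2]+s.x[2:]*(.136-.185);print('foot',foot.round(4),'mid',s.x[:2].round(4))
E
```

```text
311 0.14244227295037248 [0.4722 0.1821 0.0423 0.0045] [2.42 0.26] 0.0011
foot [0.4701 0.1819] mid [0.4722 0.1821]
314 0.14032862425720305 [0.4721 0.1821 0.0349 0.0107] [2.   0.61] 0.0011
foot [0.4704 0.1815] mid [0.4721 0.1821]
```

Call:
drive_tool(
  commands=[
    {"tx":-0.15,"ty":0.19,"tz":-0.2,"rx":0,"ry":-0.2,"rz":0.03,"grip":1},
    {"tx":0,"ty":0,"tz":-0.5,"rx":0,"ry":0,"rz":0,"grip":1},
    {"tx":0,"ty":0,"tz":-0.5,"rx":0,"ry":0,"rz":0,"grip":1},
    {"tx":0,"ty":0,"tz":-0.5,"rx":0,"ry":0,"rz":0,"grip":1},
    {"tx":0,"ty":0,"tz":-0.3,"rx":0,"ry":0,"rz":0,"grip":1},
    {"tx":0,"ty":0,"tz":0,"rx":0,"ry":0,"rz":0,"grip":1},
  ],
)

```text
clock: 27.8
tcp_pos: [0.4692, 0.1852, 0.2043]
orientation: [-0.542, 3.065, -0.007]
contact_force: [-0.2, -0.2, -1.7]
grip_width: 0.0202
```

```bash
cat > hb.py <<'E'
from m import *
def hb(tag,zl,zh,zf):
    p,_=cur()
    f=eyes.grab_frame('side');w=cloud(f)
    A=w[(np.hypot(w[...,0]-p[0],w[...,1]-p[1])<.036)&(w[...,2]>zl)&(w[...,2]<zh)]
    m=(zl+zh)/2
    g=lambda x:np.hypot(A[:,0]-x[0]-x[2]*(A[:,2]-m),A[:,1]-x[1]-x[3]*(A[:,2]-m))-.025
    s=least_squares(g,[p[0],p[1],0,0],loss='soft_l1',f_scale=.002);print(len(A),s.x.round(4),np.degrees(s.x[2:]).round(2),np.abs(s.fun).mean().round(4))
    foot=s.x[:2]+s.x[2:]*(zf-m);print('foot',foot.round(4),'mid',s.x[:2].round(4),'want .4706 .1857 (side frame)')
    x=f['frame'][200:330,260:400];cv2.imwrite(f'pics/s{tag}.png',cv2.resize(x,None,fx=5,fy=5,interpolation=2))
E
python3 - <<'E'
from hb import *
hb(19,.105,.19,.097)
E
```

```text
285 [0.4698 0.1865 0.0185 0.0109] [1.06 0.63] 0.0011
foot [0.4689 0.186 ] mid [0.4698 0.1865] want .4706 .1857 (side frame)
```

View pics/s19.png

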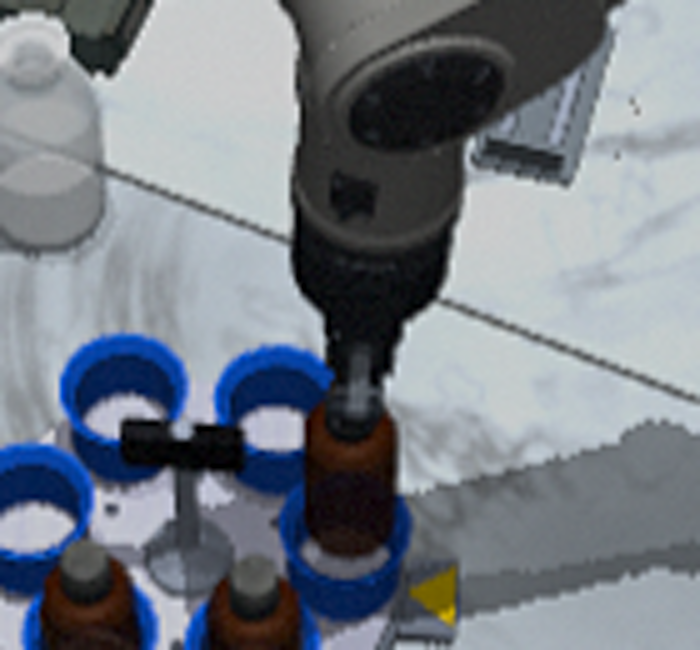

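Call:
drive_tool(
  commands=[
    {"tx":0.08,"ty":-0.03,"tz":-0.1,"rx":0,"ry":-0.05,"rz":0,"grip":1},
    {"tx":0,"ty":0,"tz":-0.2,"rx":0,"ry":0,"rz":0,"grip":1},
    {"tx":0,"ty":0,"tz":-0.2,"rx":0,"ry":0,"rz":0,"grip":1},
    {"tx":0,"ty":0,"tz":-0.2,"rx":0,"ry":0,"rz":0,"grip":1},
    {"tx":0,"ty":0,"tz":-0.2,"rx":0,"ry":0,"rz":0,"grip":1},
    {"tx":0,"ty":0,"tz":0,"rx":0,"ry":0,"rz":0,"grip":1},
  ],
)

```text
clock: 28.6
tcp_pos: [0.4708, 0.1847, 0.1865]
orientation: [-0.541, 3.057, -0.009]
contact_force: [0.4, -0.7, -2.1]
grip_width: 0.0201
```

```bash
python3 - <<'E'
from hb import *
hb(20,.1,.17,.08)
print(status.get_obs()['contact_force'])
E
```

```text
227 [0.4721 0.1859 0.0117 0.0021] [0.67 0.12] 0.001
foot [0.4715 0.1858] mid [0.4721 0.1859] want .4706 .1857 (side frame)
[ 0.45931225  0.07624143 -0.27438709]
```

View pics/s20.png

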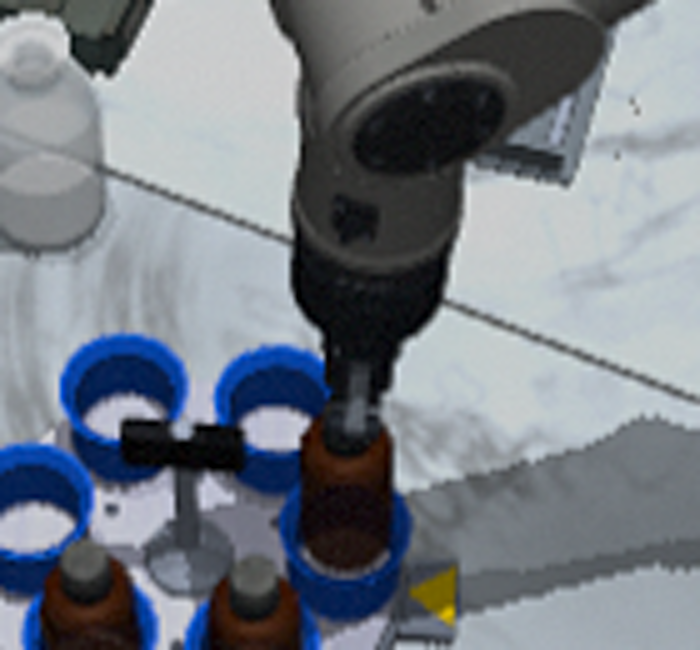

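Call:
drive_tool(
  commands=[
    {"tx":-0.05,"ty":0,"tz":-0.1,"rx":0,"ry":0,"rz":0,"grip":1},
    {"tx":0,"ty":0,"tz":-0.2,"rx":0,"ry":0,"rz":0,"grip":1},
    {"tx":0,"ty":0,"tz":-0.2,"rx":0,"ry":0,"rz":0,"grip":1},
    {"tx":0,"ty":0,"tz":-0.2,"rx":0,"ry":0,"rz":0,"grip":1},
    {"tx":0,"ty":0,"tz":-0.2,"rx":0,"ry":0,"rz":0,"grip":1},
    {"tx":0,"ty":0,"tz":0,"rx":0,"ry":0,"rz":0,"grip":1},
  ],
)

```text
clock: 29.4
tcp_pos: [0.4699, 0.1847, 0.1685]
orientation: [-0.541, 3.057, -0.009]
contact_force: [-0.9, -0.0, -1.4]
grip_width: 0.0198
```

Call:
drive_tool(
  commands=[
    {"tx":0,"ty":0,"tz":-0.2,"rx":0,"ry":0,"rz":0,"grip":1},
    {"tx":0,"ty":0,"tz":-0.2,"rx":0,"ry":0,"rz":0,"grip":1},
    {"tx":0,"ty":0,"tz":-0.2,"rx":0,"ry":0,"rz":0,"grip":1},
    {"tx":0,"ty":0,"tz":-0.2,"rx":0,"ry":0,"rz":0,"grip":1},
    {"tx":0,"ty":0,"tz":-0.15,"rx":0,"ry":0,"rz":0,"grip":1},
    {"tx":0,"ty":0,"tz":0,"rx":0,"ry":0,"rz":0,"grip":1},
  ],
)

```text
clock: 30.15
tcp_pos: [0.4699, 0.1847, 0.1496]
orientation: [-0.541, 3.057, -0.009]
contact_force: [-0.7, 0.5, -1.0]
grip_width: 0.0197
```

Foot ≈ 0.040. Gentle last steps (floor expected at TCP z ≈ 0.143).

Call:
drive_tool(
  commands=[
    {"tx":0,"ty":0,"tz":-0.1,"rx":0,"ry":0,"rz":0,"grip":1},
    {"tx":0,"ty":0,"tz":-0.1,"rx":0,"ry":0,"rz":0,"grip":1},
    {"tx":0,"ty":0,"tz":-0.05,"rx":0,"ry":0,"rz":0,"grip":1},
    {"tx":0,"ty":0,"tz":0,"rx":0,"ry":0,"rz":0,"grip":1},
  ],
)

```text
clock: 30.65
tcp_pos: [0.4701, 0.1848, 0.1449]
orientation: [-0.54, 3.057, -0.009]
contact_force: [-0.4, 0.6, -1.6]
grip_width: 0.0201
```

Call:
drive_tool(
  commands=[
    {"tx":0,"ty":0,"tz":-0.05,"rx":0,"ry":0,"rz":0,"grip":1},
    {"tx":0,"ty":0,"tz":-0.05,"rx":0,"ry":0,"rz":0,"grip":1},
    {"tx":0,"ty":0,"tz":0,"rx":0,"ry":0,"rz":0,"grip":1},
  ],
)

```text
clock: 31.02
tcp_pos: [0.4709, 0.1852, 0.1435]
orientation: [-0.54, 3.055, -0.008]
contact_force: [-0.0, -0.7, 3.7]
grip_width: 0.0199
```

Call:
drive_tool(
  commands=[
    {"tx":0,"ty":0,"tz":-0.02,"rx":0,"ry":0,"rz":0,"grip":0.3},
    {"tx":0,"ty":0,"tz":0,"rx":0,"ry":0,"rz":0,"grip":0},
    {"tx":0,"ty":0,"tz":0,"rx":0,"ry":0,"rz":0,"grip":-0.3},
    {"tx":0,"ty":0,"tz":0,"rx":0,"ry":0,"rz":0,"grip":-0.3},
    {"tx":0,"ty":0,"tz":0,"rx":0,"ry":0,"rz":0,"grip":-0.3},
    {"tx":0,"ty":0,"tz":0.3,"rx":0,"ry":0,"rz":0,"grip":-0.3},
    {"tx":0,"ty":0,"tz":0.8,"rx":0,"ry":0.1,"rz":0,"grip":-0.3},
    {"tx":0,"ty":0,"tz":0.9,"rx":0,"ry":0.1,"rz":0,"grip":-0.3},
    {"tx":0,"ty":0,"tz":0.9,"rx":0,"ry":0.05,"rz":0,"grip":-0.3},
    {"tx":0,"ty":0,"tz":0.9,"rx":0,"ry":0,"rz":0,"grip":-0.3},
  ],
)

```text
clock: 32.28
tcp_pos: [0.4702, 0.1848, 0.2195]
orientation: [-0.546, 3.09, 0.001]
contact_force: [0.2, 0.7, -0.5]
grip_width: 0.0554
```

```bash
python3 - <<'E'
from hb import *
hb(21,.1,.132,.034)
p,_=cur();f=eyes.grab_frame('side');w=cloud(f)
C=w[(np.hypot(w[...,0]-.4706,w[...,1]-.1855)<.03)&(w[...,2]>.155)&(w[...,2]<.19)];print('cap top',np.percentile(C[:,2],[50,80,95]).round(4),len(C))
P=blue_cups(f);x,e=fit_rotor(P);print(np.degrees(x[2])%60)
a=109.7;Rd=Rzy([0,0,-1],[np.cos(np.radians(a)),np.sin(np.radians(a)),0])
rel([.5537,.2148,.25],Rd)
E
```

```text
109 [0.4741 0.1864 0.0497 0.0078] [2.85 0.44] 0.0011
foot [0.47   0.1858] mid [0.4741 0.1864] want .4706 .1857 (side frame)
cap top [0.1696 0.1729 0.1752] 86
19.661975885126676
shift units [4.12 1.46 1.47] turn units [-0.02  0.05 -0.04] min rows 5.0
```

View pics/s21.png

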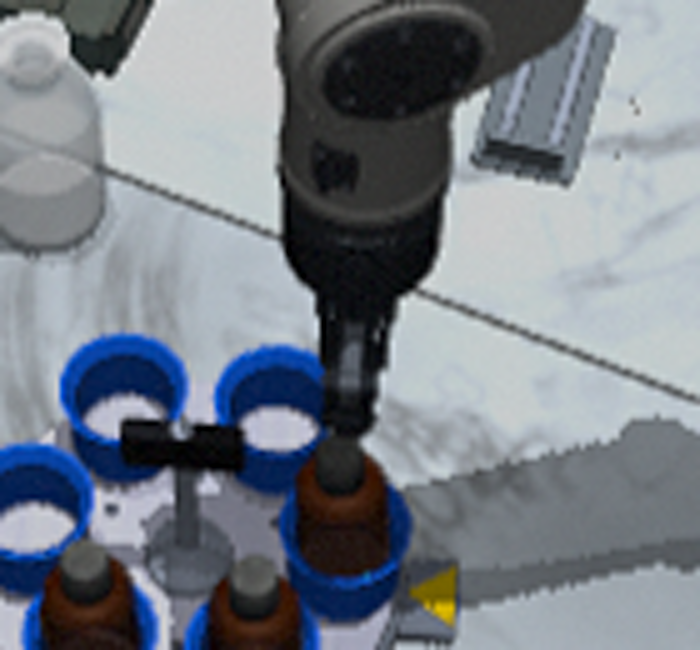

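Call:
drive_tool(
  commands=[
    {"tx":0.3,"ty":0.1,"tz":0.7,"rx":0,"ry":0.02,"rz":-0.02,"grip":-0.5},
    {"tx":0.75,"ty":0.27,"tz":0.7,"rx":0,"ry":0.03,"rz":-0.02,"grip":-0.5},
    {"tx":0.8,"ty":0.29,"tz":0.07,"rx":-0.02,"ry":0,"rz":0,"grip":-0.5},
    {"tx":0.8,"ty":0.29,"tz":0,"rx":0,"ry":0,"rz":0,"grip":-0.5},
    {"tx":0.8,"ty":0.29,"tz":0,"rx":0,"ry":0,"rz":0,"grip":-0.5},
    {"tx":0.67,"ty":0.22,"tz":0,"rx":0,"ry":0,"rz":0,"grip":-0.5},
    {"tx":0,"ty":0,"tz":0,"rx":0,"ry":0,"rz":0,"grip":-0.5},
    {"tx":0,"ty":0,"tz":0,"rx":0,"ry":0,"rz":0,"grip":-0.5},
  ],
)

```text
clock: 33.38
tcp_pos: [0.552, 0.214, 0.2477]
orientation: [0.538, -3.09, 0.002]
contact_force: [-0.1, 0.6, -0.2]
grip_width: 0.0642
```

```bash
python3 - <<'E'
from hb import *
a=109.7;Rd=Rzy([0,0,-1],[np.cos(np.radians(a)),np.sin(np.radians(a)),0])
rel([.5537,.2148,.15],Rd);print(status.get_obs()['joints'].round(2))
for n in('side','top'):
    f=eyes.grab_frame(n);x=f['frame'][200:330,180:360];cv2.imwrite(f'pics/{n}22.png',cv2.resize(x,None,fx=4,fy=4,interpolation=2))
E
```

```text
shift units [ 0.09  0.04 -4.88] turn units [ 0.01 -0.03 -0.01] min rows 5.0
[ 0.03  0.38 -0.65  1.67  0.24  1.18  1.23]
```

View pics/side22.png

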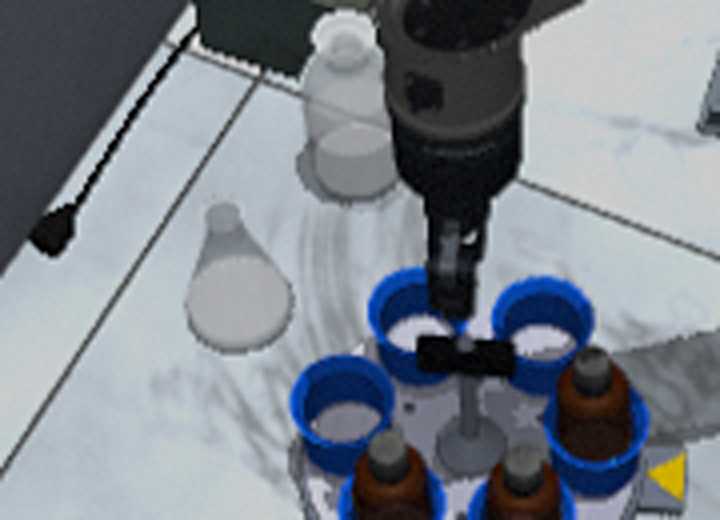

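Call:
drive_tool(
  commands=[
    {"tx":0.07,"ty":0.03,"tz":-0.6,"rx":0,"ry":0,"rz":0,"grip":-0.5},
    {"tx":0,"ty":0,"tz":-0.9,"rx":0,"ry":0,"rz":0,"grip":-0.5},
    {"tx":0,"ty":0,"tz":-0.9,"rx":0,"ry":0,"rz":0,"grip":-0.5},
    {"tx":0,"ty":0,"tz":-0.9,"rx":0,"ry":0,"rz":0,"grip":-0.5},
    {"tx":0,"ty":0,"tz":-0.8,"rx":0,"ry":0,"rz":0,"grip":-0.5},
    {"tx":0,"ty":0,"tz":-0.5,"rx":0,"ry":0,"rz":0,"grip":-0.5},
    {"tx":0,"ty":0,"tz":-0.28,"rx":0,"ry":0,"rz":0,"grip":-0.5},
    {"tx":0,"ty":0,"tz":0,"rx":0,"ry":0,"rz":0,"grip":-0.3},
  ],
  grip_force=40,
)

```text
clock: 34.48
tcp_pos: [0.5539, 0.2147, 0.1502]
orientation: [0.537, -3.091, 0.002]
contact_force: [0.4, 0.1, -0.1]
grip_width: 0.0556
```

Call:
drive_tool(
  commands=[
    {"tx":0,"ty":0,"tz":0,"rx":0,"ry":0,"rz":0,"grip":0.3},
    {"tx":0,"ty":0,"tz":0,"rx":0,"ry":0,"rz":0,"grip":0.5},
    {"tx":0,"ty":0,"tz":0,"rx":0,"ry":0,"rz":0,"grip":1},
    {"tx":0,"ty":0,"tz":0,"rx":0,"ry":0,"rz":0,"grip":1},
    {"tx":0,"ty":0,"tz":0,"rx":0,"ry":0,"rz":0,"grip":1},
    {"tx":0,"ty":0,"tz":0,"rx":0,"ry":0,"rz":0,"grip":1},
  ],
)

```text
clock: 35.22
tcp_pos: [0.5542, 0.2147, 0.1509]
orientation: [0.537, -3.092, 0.002]
contact_force: [-1.9, -1.2, 5.9]
grip_width: 0.0121
```

```bash
python3 - <<'E'
from hb import *
o=status.get_obs();print(o['contact_force'],o['moment'])
f=eyes.grab_frame('side');x=f['frame'][200:330,180:360];cv2.imwrite('pics/s23.png',cv2.resize(x,None,fx=4,fy=4,interpolation=2))
P=blue_cups(f);x,e=fit_rotor(P);print(x.round(4),np.degrees(x[2])%60)
E
```

```text
[-1.88509721 -1.19465662  5.85981645] [-0.16794825  0.32092362  0.04199174]
[ 0.5536  0.2173 -0.7023  0.0336] 19.763725363606987
```

View pics/s23.png

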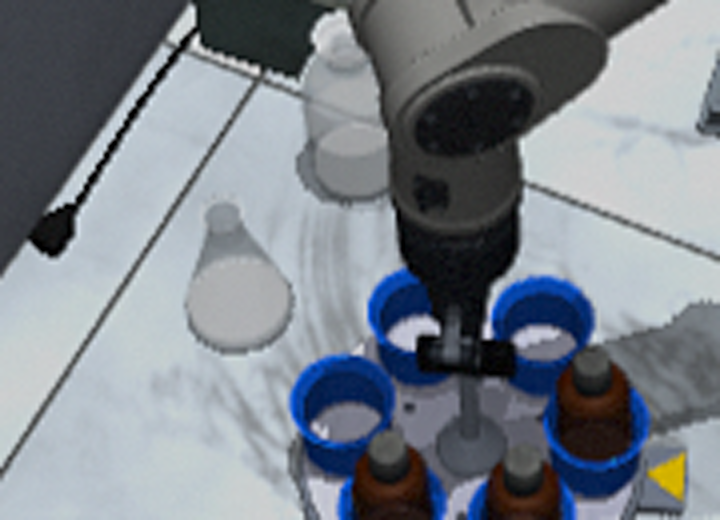

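Call:
drive_tool(
  commands=[
    {"tx":0,"ty":0,"tz":0,"rx":0,"ry":0,"rz":-0.3,"grip":1},
    {"tx":0,"ty":0,"tz":0,"rx":0,"ry":0,"rz":-0.4,"grip":1},
    {"tx":0,"ty":0,"tz":0,"rx":0,"ry":0,"rz":-0.4,"grip":1},
    {"tx":0,"ty":0,"tz":0,"rx":0,"ry":0,"rz":-0.4,"grip":1},
    {"tx":0,"ty":0,"tz":0,"rx":0,"ry":0,"rz":-0.4,"grip":1},
    {"tx":0,"ty":0,"tz":0,"rx":0,"ry":0,"rz":-0.4,"grip":1},
  ],
)

```text
clock: 36.02
tcp_pos: [0.5542, 0.2147, 0.1509]
orientation: [0.034, -3.138, 0.001]
contact_force: [-0.8, -1.0, 5.3]
grip_width: 0.0122
```

```bash
python3 - <<'E'
from hb import *
o=status.get_obs();print(o['contact_force'],o['moment'],o['joints'].round(2))
f=eyes.grab_frame('side');x=f['frame'][200:330,180:360];cv2.imwrite('pics/s24.png',cv2.resize(x,None,fx=4,fy=4,interpolation=2))
P=blue_cups(f);x,e=fit_rotor(P);print(x.round(4),np.degrees(x[2])%60)
y=R.from_rotvec(o['orientation']).as_matrix()[:,1];print(np.degrees(np.arctan2(y[1],y[0])))
E
```

```text
[-0.84625426 -1.04111731  5.27640548] [-0.24265808  0.24913184  0.12544493] [-0.05  0.46 -0.55  1.77  0.28  0.99  0.88]
[0.5534 0.2172 0.034  0.0336] 1.9454923523631256
91.23844870876475
```

View pics/s24.png

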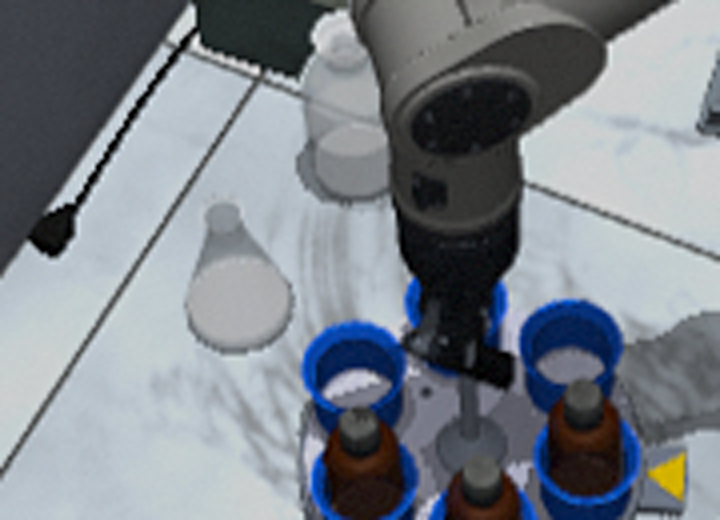

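Rotor follows (about 18° turned), bottle stays put. Continue the remaining ~42° (5.2 units).

Call:
drive_tool(
  commands=[
    {"tx":0,"ty":0,"tz":0,"rx":0,"ry":0,"rz":-0.5,"grip":1},
    {"tx":0,"ty":0,"tz":0,"rx":0,"ry":0,"rz":-0.5,"grip":1},
    {"tx":0,"ty":0,"tz":0,"rx":0,"ry":0,"rz":-0.5,"grip":1},
    {"tx":0,"ty":0,"tz":0,"rx":0,"ry":0,"rz":-0.5,"grip":1},
    {"tx":0,"ty":0,"tz":0,"rx":0,"ry":0,"rz":-0.5,"grip":1},
    {"tx":0,"ty":0,"tz":0,"rx":0,"ry":0,"rz":-0.5,"grip":1},
    {"tx":0,"ty":0,"tz":0,"rx":0,"ry":0,"rz":-0.5,"grip":1},
    {"tx":0,"ty":0,"tz":0,"rx":0,"ry":0,"rz":-0.5,"grip":1},
    {"tx":0,"ty":0,"tz":0,"rx":0,"ry":0,"rz":-0.5,"grip":1},
    {"tx":0,"ty":0,"tz":0,"rx":0,"ry":0,"rz":-0.5,"grip":1},
  ],
)

```text
clock: 37.33
tcp_pos: [0.5541, 0.2145, 0.1509]
orientation: [-1.043, -2.96, -0.002]
contact_force: [-1.5, -1.2, 6.3]
grip_width: 0.0119
```

```bash
python3 - <<'E'
from hb import *
o=status.get_obs();print(o['contact_force'],o['moment'],o['joints'].round(2))
f=eyes.grab_frame('side');x=f['frame'][200:330,180:360];cv2.imwrite('pics/s25.png',cv2.resize(x,None,fx=4,fy=4,interpolation=2))
P=blue_cups(f);x,e=fit_rotor(P);print(x.round(4),np.degrees(x[2])%60)
y=R.from_rotvec(o['orientation']).as_matrix()[:,1];print(np.degrees(np.arctan2(y[1],y[0])))
E
```

```text
[-1.50864452 -1.23664979  6.26198045] [-0.29264692  0.30027775 -0.07282203] [-0.16  0.43 -0.4   1.78  0.2   0.97  0.25]
[ 0.5537  0.2171 -0.684   0.0336] 20.810506423563247
51.17891686481156
```

View pics/s25.png

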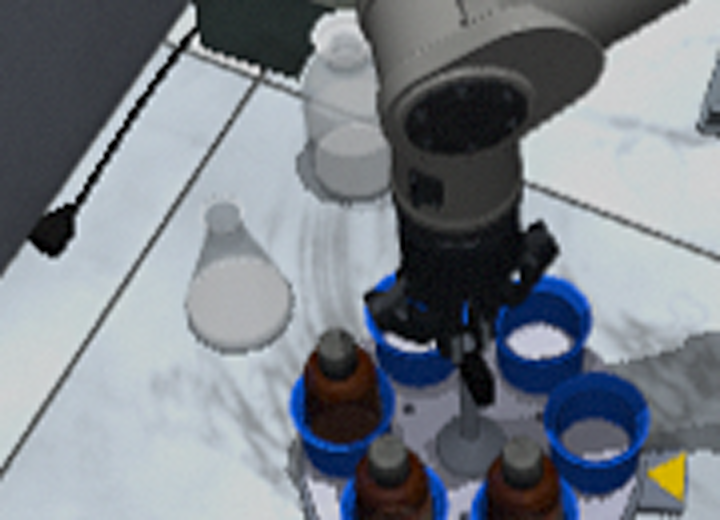

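Call:
drive_tool(
  commands=[
    {"tx":0,"ty":0,"tz":0,"rx":0,"ry":0,"rz":-0.15,"grip":1},
    {"tx":0,"ty":0,"tz":0,"rx":0,"ry":0,"rz":0,"grip":0.2},
    {"tx":0,"ty":0,"tz":0,"rx":0,"ry":0,"rz":0,"grip":-0.4},
    {"tx":0,"ty":0,"tz":0,"rx":0,"ry":0,"rz":0,"grip":-0.4},
    {"tx":0,"ty":0,"tz":0,"rx":0,"ry":0,"rz":0,"grip":-0.4},
    {"tx":0,"ty":0,"tz":0.4,"rx":0,"ry":0,"rz":0,"grip":-0.4},
    {"tx":0,"ty":0,"tz":0.8,"rx":0,"ry":0,"rz":0,"grip":-0.4},
    {"tx":0,"ty":0,"tz":0.9,"rx":0,"ry":0,"rz":0,"grip":-0.4},
    {"tx":0,"ty":0,"tz":0.9,"rx":0,"ry":0,"rz":0,"grip":-0.4},
    {"tx":0,"ty":0,"tz":0.9,"rx":0,"ry":0,"rz":0,"grip":-0.4},
  ],
)

```text
clock: 38.62
tcp_pos: [0.5541, 0.2147, 0.2301]
orientation: [-1.07, -2.95, -0.003]
contact_force: [-0.1, 0.6, 0.6]
grip_width: 0.0598
```

Call:
drive_tool(
  commands=[
    {"tx":0,"ty":0,"tz":0.9,"rx":0,"ry":0,"rz":0,"grip":-0.4},
    {"tx":-0.2,"ty":-0.4,"tz":0.9,"rx":0,"ry":0,"rz":0,"grip":-0.4},
    {"tx":-0.2,"ty":-0.9,"tz":0.6,"rx":0,"ry":0,"rz":0,"grip":-0.4},
    {"tx":-0.2,"ty":-0.9,"tz":0,"rx":0,"ry":0,"rz":0,"grip":-0.4},
    {"tx":-0.2,"ty":-0.9,"tz":0,"rx":0,"ry":0,"rz":0,"grip":-0.4},
    {"tx":-0.2,"ty":-0.9,"tz":0,"rx":0,"ry":0,"rz":0,"grip":-0.4},
    {"tx":-0.2,"ty":-0.9,"tz":0,"rx":0,"ry":0,"rz":0,"grip":-0.4},
    {"tx":-0.2,"ty":-0.9,"tz":0,"rx":0,"ry":0,"rz":0,"grip":-0.4},
    {"tx":-0.2,"ty":-0.9,"tz":0,"rx":0,"ry":0,"rz":0,"grip":-0.4},
    {"tx":-0.2,"ty":-0.9,"tz":0,"rx":0,"ry":0,"rz":0,"grip":-0.4},
  ],
)

```text
clock: 39.88
tcp_pos: [0.5176, 0.0615, 0.2763]
orientation: [-1.07, -2.949, -0.002]
contact_force: [-0.1, 0.1, -0.8]
grip_width: 0.0599
```

Call:
drive_tool(
  commands=[
    {"tx":0,"ty":-0.9,"tz":0,"rx":0,"ry":0,"rz":0,"grip":-0.4},
    {"tx":0,"ty":-0.9,"tz":0,"rx":0,"ry":0,"rz":0,"grip":-0.4},
    {"tx":0,"ty":-0.9,"tz":0,"rx":0,"ry":0,"rz":0,"grip":-0.4},
    {"tx":0,"ty":-0.9,"tz":0,"rx":0,"ry":0,"rz":0,"grip":-0.4},
    {"tx":0,"ty":0,"tz":0,"rx":0,"ry":0,"rz":0,"grip":-0.4},
  ],
)

```text
clock: 40.5
tcp_pos: [0.5179, -0.0113, 0.2762]
orientation: [-1.074, -2.948, -0.001]
contact_force: [-0.4, 0.4, -0.3]
grip_width: 0.0597
```

```bash
python3 - <<'E'
from m import *
c0=np.array([.5535,.2148])
for n in('side','top'):
    f=eyes.grab_frame(n);w=cloud(f);x=f['frame'][180:400,130:360];cv2.imwrite(f'pics/{n}26.png',cv2.resize(x,None,fx=3,fy=3,interpolation=2) if 0 else cv2.resize(x,None,fx=2.6,fy=2.6,interpolation=2))
    P=blue_cups(f);x,e=fit_rotor(P);print(n,x.round(4),np.degrees(x[2])%60)
    k=np.radians(-160.25)
    for j in(1,2,3):
        a=k-j*np.pi/3;g=c0+.088*np.array([np.cos(a),np.sin(a)])
        C=w[(np.hypot(w[...,0]-g[0],w[...,1]-g[1])<.03)&(w[...,2]>.16)];print(j,g.round(3),C.mean(0).round(4),np.percentile(C[:,2],80).round(4),len(C))
print(status.get_obs()['contact_force'],status.get_obs()['clock'])
E
```

```text
side [0.5534 0.2172 0.3433 0.0336] 19.668846411765035
1 [0.486 0.272] [0.4889 0.2719 0.1697] 0.173 83
2 [0.569 0.301] [0.5675 0.3063 0.1706] 0.1737 84
3 [0.636 0.245] [0.6341 0.2483 0.1709] 0.1749 77
top [0.5533 0.2126 0.3425 0.0329] 19.62129794820946
1 [0.486 0.272] [0.4894 0.2657 0.1709] 0.1735 79
2 [0.569 0.301] [0.5678 0.2996 0.1714] 0.1747 84
3 [0.636 0.245] [0.6342 0.2418 0.171 ] 0.1748 78
[-0.29791322  0.43164764  0.10512428] 40.6
```

View pics/side26.png

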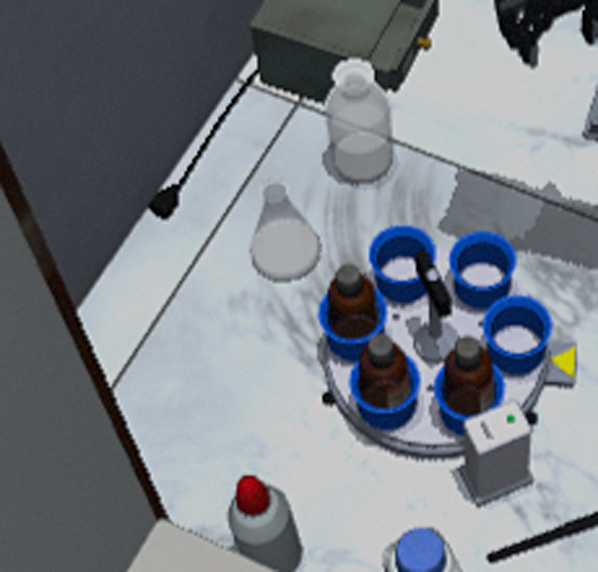

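View pics/top26.png

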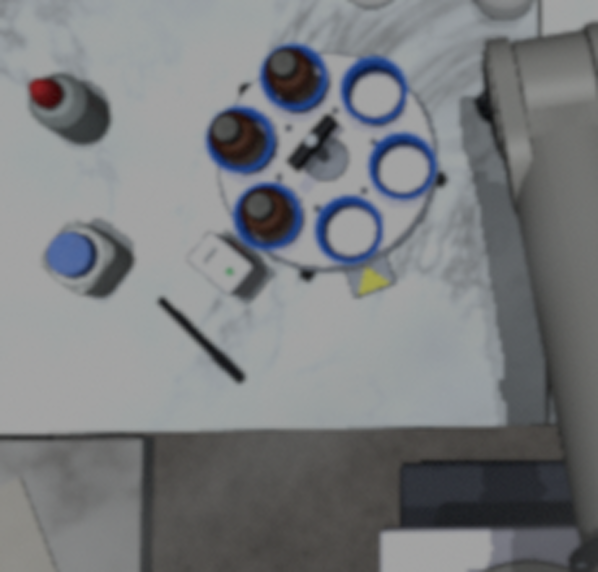

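```bash
python3 - <<'E'
from bench import workorder
print(workorder.hand_in())
E
```

```text
the job is handed in; nothing more can be done
None
```

I stood the brown bottle upright on the bench and let go. I then picked it up by the cap, lowered it to the floor of the pocket at the yellow arrow and let go. Last, I gripped the bar handle, turned the changer one click clockwise, released it and moved the arm clear. The job was handed in at about 41 s.

**What the last checks showed:**
- **Rotor:** it is at a click, measured at 19.6–19.7° against 19.7° at the start (the cups repeat every 60°). The pictures show the bottle at the station in front of the reader post.
- **Bottle height:** its top is about 173 mm above the bench, level with the two fixed bottles to within 2 mm, so it is fully down.
- **Surroundings:** the bystander items near the changer look undisturbed in the final pictures. The beaker and rest were outside that last view and were last seen undisturbed in earlier pictures. The gripper touches nothing.

**Disagreements:**
- **Camera offset:** the two cameras differed by about 4 mm in y, so I aligned the bottle and pocket in the side camera alone.
- **Grip width:** the gripper read 2–10 mm narrower than the true sizes. The first grasp, taken too near the fingertips, was redone deeper before lifting.
- **Slight lean:** the bottle may lean 1–3° within the pocket's play.

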